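Load the punch cassettes into their dock and cover it

TASK

Put the chaser's punch cassettes away in the dock on the bench: first lift the cover off the dock and lay it flat on the cork mat, then slide every cassette lying on the bench into a lane of its own from the dock's open front, until the spring catch clicks out behind it. Finally put the cover back on squarely, flush with the outsides of the dock's two side walls, and leave the other things on the bench where they are.

Things in the scene. Friction and masses are not known exactly. Their poses are not given: they have to be found in the camera images.
- dock: Fixed wooden dock 210 (x) x 216 (y) mm; origin: middle of its underside, on the bench; x = the way cassettes slide in, y across its 3 lanes. Base plate 10 mm thick, x -115 to 95 mm; its top is the lane floor; x -115 to -46 is a bare open apron. Back stop at x = 88. Two side walls 7 mm thick (outer faces y = +-108, x -8 to 95) rise to z = 76 and carry the cover.
- lane0 (a point): Point on the floor of the lane at dock y = -64 mm, dock x = 42, z = 10: a cassette is home when its middle is over this point within 3 mm in x, catch out behind it. Axes as the dock. All lanes are alike, 50 mm wide, between steel rails 9 mm high from dock x = -30 to 95, whose tips flare from x = -46 (5 mm of lead-in).
- lane1 (a point): The same point of the middle lane, dock y = 0. In every lane, from dock x = 0 to 95, lips on the rails overhang 5 mm a side, their underside 9 mm above the floor and top 13 mm: a cassette's foot only gets in by sliding along +x from the apron.
- lane2 (a point): The same point of the lane at dock y = +64 mm. In every lane the catch's ramp begins at dock x = -37 mm and ends at -9; its square back face is at x = -6, so a cassette at home has its middle at dock x = 39 to 43 mm.
- seat (a point): The point midway between the tops of the dock's two side walls, at dock x = 43.5, y = 0, z = 76 mm; the middle of the cover's underside belongs here. Axes as the dock.
- cover_centre (a point): The loose cover, a flat wooden board 104 (x) x 216 (y) x 6 mm with a bar handle on top, 18 mm thick (x) x 90 mm long (y) x 34 mm high, 0.35 kg. The point is the cover's centre half-way up, 20 mm above its underside and 20 mm below the handle's top. It starts on the dock's walls. Either way round is the same.
- mat: Fixed cork mat 130 (x) x 240 (y) x 3 mm on the bench at the robot's left, origin at the middle of its underside, bare at the start: the parking place of the cover.
- cassette0_centre (a point): A loose punch cassette, 0.35 kg (2 or 3 alike; absent: None): steel foot 90 (x) x 46 (y) x 6 mm; on it a wooden block 84 x 32 x 20 with punch ends 14 mm high at both ends; on top a wooden grip fin 50 (x) x 16 (y) x 34 mm, 26 to 60 mm above the underside. Point: centre, 30 mm above the underside, 4 mm above the block's top; x lengthwise, z up. Either end may go first.
- cassette1_centre (a point): A loose punch cassette, 0.35 kg (2 or 3 alike; absent: None): steel foot 90 (x) x 46 (y) x 6 mm; on it a wooden block 84 x 32 x 20 with punch ends 14 mm high at both ends; on top a wooden grip fin 50 (x) x 16 (y) x 34 mm, 26 to 60 mm above the underside. Point: centre, 30 mm above the underside, 4 mm above the block's top; x lengthwise, z up. Either end may go first.
- cassette2_centre (a point): A loose punch cassette, 0.35 kg (2 or 3 alike; absent: None): steel foot 90 (x) x 46 (y) x 6 mm; on it a wooden block 84 x 32 x 20 with punch ends 14 mm high at both ends; on top a wooden grip fin 50 (x) x 16 (y) x 34 mm, 26 to 60 mm above the underside. Point: centre, 30 mm above the underside, 4 mm above the block's top; x lengthwise, z up. Either end may go first.
- catch0 (a joint): Brass spring catch of the lane at dock y = -64 mm, on the lane's +y side. 0 = fully out (8 mm into the lane), up to 0.010 m pushed aside. Pushing a cassette past it takes about 4 to 14 N along the lane; it reads 4 to 8 mm while a cassette's foot is passing, and falls back to 0 when it has clicked behind.
- catch1 (a joint): Brass spring catch of the lane at dock y = 0 mm, on the lane's +y side. 0 = fully out (8 mm into the lane), up to 0.010 m pushed aside. Pushing a cassette past it takes about 4 to 14 N along the lane; it reads 4 to 8 mm while a cassette's foot is passing, and falls back to 0 when it has clicked behind.
- catch2 (a joint): Brass spring catch of the lane at dock y = 64 mm, on the lane's +y side. 0 = fully out (8 mm into the lane), up to 0.010 m pushed aside. Pushing a cassette past it takes about 4 to 14 N along the lane; it reads 4 to 8 mm while a cassette's foot is passing, and falls back to 0 when it has clicked behind.
Not all that is in view belongs to the job. Leave any blue look-alike of the part that bears cassette0_centre alone.

How it is judged:
By the outcome, as a careful person would: the job done as asked, in the order asked, and still so for the second after the job is handed in, with the robot touching nothing.
Of cassette0, cassette1, cassette2 only 2 to 3 are there at a start; the rules pass over those that are not, and their reading is None.
At some moment in a run one of cassette0, cassette1, cassette2 may be knocked a few centimetres aside while the robot is not near it.
It also fails if it takes over 210 s, if anything falls off the work surface, if the arm or the gripper's body presses on something with over 40 N, if the wrist force passes 120 N, or if a joint passes its speed limit or range.

ROBOT

A 6-joint arm with a two-finger parallel gripper is mounted at the origin on the work surface. World frame = base frame: x ahead of the robot, y to its left, z up, the work surface at z = 0. Lengths are in m, angles in rad, forces in N, time in s.
With the tool pointing down it reaches from about 0.2 to 0.875 m from the base axis. Payload 3.4 kg.
Tool frame: the origin (TCP) lies on the centre line of the jaws, within the pads' length; the fingertips stand arm.tcp_to_tips ahead of it and the grasp point (between the pads) lies 6 mm ahead of it (arm.tcp_to_tips is the distance from the TCP to the fingertips, in m); z points along the fingers, y is the line along which they close (so a half turn about z gives the same grasp; the last joint's range is limited). The gripper opens to 94 mm and grips with 3 to 60 N. Pads are 16 mm wide; open, the fingers measure 119 mm over their backs; the gripper's body (75 mm by 177 mm) begins 78 mm behind the grasp point.
Start: joints at [1.056, 0.276, 1.505, -0, 1.361, -0.121], TCP at [0.221, 0.531, 0.23] pointing down, gripper open.
Joint ranges: [-2.89, 2.89], [-0.75, 2.08], [0.22, 2.7], [-1.18, 4.32], [0.11, 2.71], [-2.7, 2.7]. Speed limits (rad/s): [2.57, 2.57, 3.14, 3.14, 3.14, 3.14].

INTERFACE

Orientations are given as a 3x3 rotation matrix whose columns are the frame's x, y, z axes.
In Python, from station import sensors, optics, arm gives the robot as it stands.
- The arm moves only by the tool carry_out, never from a script. Its argument "motion" is one flat list of numbers, 5 for each row, row after row: the shift along the tool's x, y, z in m, then the turn about the tool's z in degrees, then the closure, from -1 (fully open) to 1 (shut). A call has 1 to 12 rows; each row is the pose to reach, as a shift and turn from the pose commanded when the call began, along the tool's axes at that moment; what a row does not reach only later rows make up. A row lasts 1/10 s, in which the tool goes at most 50 mm and 8.59 degrees, less where a joint would pass 70% of its speed; a pose out of reach is approached as far as the arm can. A call with a gripper value outside its range is refused whole. The fingers move at their own pace and stop on an object; "newtons" is the grip in N (left out, the last holds). Time passes only in rows, so rows that repeat a pose let the fingers close. It gives the time, the measured TCP pose, the force, the opening and the grip force at its end, in the units of the state.
- sensors.observe(): the state, without advancing time (a new reading comes with each control period).
- optics.capture(name): name is "scene" or "top" or "wrist"; returns a dict with "image" (400x640x3 uint8, red, green, blue), "K" (3x3 intrinsics, pixels), "origin" and "attitude" of the camera in the world. Camera axes: x right, y up, looking along -z (the intrinsics and any distortion apply to the point x, -y, -z); pixel columns grow to the right and rows downward; lengths in m; the calibration is good to about 2 mm. A picture is of the moment at which its call begins. There is no depth.
- arm.sign_off(): hands the job in; it is judged then, once.
The state is a dict: "time": time; "qpos": joint angles; "qd": joint speeds; "joint_torque": joint torques, N m; "position": TCP position; "tcp_rot": TCP orientation; "force": force on the tool from outside, world axes, zero at the start; "wrist_torque": the same for the moment, N m; "opening": finger opening in m; "grip_force": force on a finger pad.
Only numpy, scipy, OpenCV 4.12 (cv2) and the standard library are available. Lean on these libraries where they do the work, as an engineer would, in place of code of your own. Each camera call takes 0.05 s, during which the arm holds its last target. There are 200 camera calls.

## Working session

There is one attempt and no reset: what is moved stays moved. The work goes in short steps, Python scripts to look and compute and a tool call to move; the robot and the scene stay as the last step left them, time stands still between calls to the robot, and variables do not carry over. Pictures are saved under pics/ and viewed, at most 14 in all, crops included, and the job is handed in when it is done.

Besides the shell and the picture viewer there is one more tool, called after ">>>" as name(argument=value, ...) on one line, values as JSON. carry_out: Moves the arm, as the interface text tells. Its arguments: {"type":"object","properties":{"motion":{"type":"array"},"newtons":{"type":"number"}},"required":["motion"]}

```bash
ls; mkdir -p pics
python3 - <<'E'
from station import sensors, optics, arm
import cv2,numpy as np
s=sensors.observe()
print({k:np.round(v,3).tolist() for k,v in s.items()}, arm.tcp_to_tips)
for n in ("top","scene"):
    c=optics.capture(n); cv2.imwrite(f"pics/{n}0.png",c["image"][...,::-1])
    print(n,c["K"],c["origin"],c["attitude"],[k for k in c])
E
```

```text
pics
{'time': 0.0, 'qpos': [1.056, 0.277, 1.506, -0.0, 1.361, -0.121], 'qd': [0.001, 0.001, -0.0, -0.001, 0.001, 0.001], 'joint_torque': [0.001, -40.459, -23.723, 0.07, 0.035, -0.0], 'position': [0.22, 0.531, 0.23], 'tcp_rot': [[-0.923, 0.384, -0.001], [0.384, 0.923, -0.002], [0.0, -0.002, -1.0]], 'force': [0.033, -0.731, 0.147], 'wrist_torque': [-0.04, -0.01, 0.013], 'grip_force': 0.0, 'opening': 0.094} 0.025
top [[440.93627932   0.         314.81391843]
 [  0.         440.93627932 199.27500818]
 [  0.           0.           1.        ]] [ 0.48989917 -0.07328936  1.32301796] [[ 1.78631785e-02  9.94709693e-01 -1.01160929e-01]
 [-9.99839950e-01  1.78717804e-02 -8.21327704e-04]
 [ 9.90943286e-04  1.01159410e-01  9.94869736e-01]] ['image', 'K', 'origin', 'attitude']
scene [[384.39611484   0.         319.5624507 ]
 [  0.         384.39611484 201.42553521]
 [  0.           0.           1.        ]] [1.0038541  0.58197843 0.81559103] [[-0.85701807 -0.35434376  0.37411298]
 [ 0.51509185 -0.60906386  0.60309336]
 [ 0.01415633  0.70956445  0.70449832]] ['image', 'K', 'origin', 'attitude']
```

View pics/top0.png

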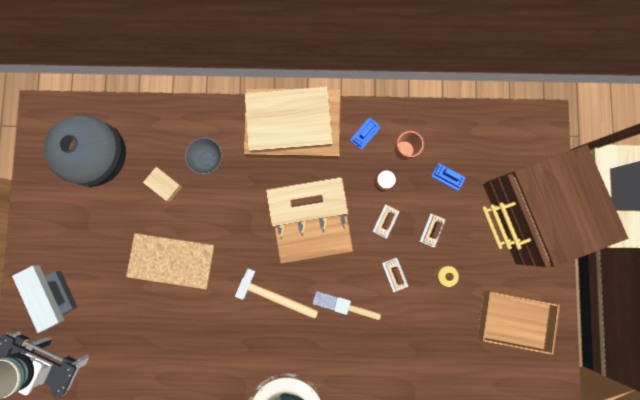

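View pics/scene0.png

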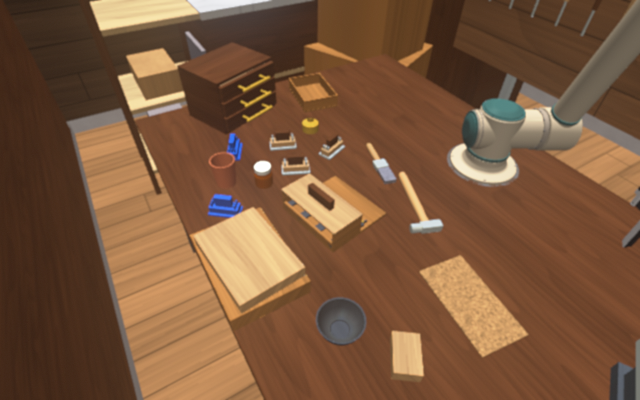

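The top view shows the dock with its cover at about (310,220), the bare apron toward the robot (315,240), the mat at (171,261), and the handle at (307,201). There are three wooden and steel cassettes at (386,221), (433,230) and (396,275). The blue look-alikes at (365,133) and (449,176) stay put. I'll check with an enlarged crop.

```bash
cat > h.py <<'E'
from station import sensors, optics, arm
import cv2,numpy as np
def cap(n): return optics.capture(n)
def ray(c,px,z):
    px=np.atleast_2d(np.float64(px)); K=c["K"]
    d=np.c_[(px[:,0]-K[0,2])/K[0,0],-(px[:,1]-K[1,2])/K[1,1],-np.ones(len(px))]@np.array(c["attitude"]).T
    o=np.array(c["origin"]); return o+d*((z-o[2])/d[:,2])[:,None]
def proj(c,P):
    p=(np.atleast_2d(P)-c["origin"])@np.array(c["attitude"]); K=c["K"]
    return np.c_[K[0,2]-K[0,0]*p[:,0]/p[:,2],K[1,2]+K[1,1]*p[:,1]/p[:,2]]
def st():
    s=sensors.observe(); R=np.array(s["tcp_rot"]); return np.array(s["position"]),R,s
def togo(P,yaw):
    """shift in tool axes to reach TCP P; turn deg so that tool y axis lies along yaw (mod 180), tool down"""
    p,R,s=st(); d=R.T@(np.array(P)-p)
    cur=np.degrees(np.arctan2(R[1,1],R[0,1])); t=-((np.degrees(yaw)-cur+90)%180-90)
    return np.round(d,4),round(t,2)
E
python3 - <<'E'
from h import *
c=cap("top"); im=c["image"]
cr=im[165:300,255:475]; cv2.imwrite("pics/crop1.png",cv2.resize(cr,None,fx=3.6,fy=3.6,interpolation=cv2.INTER_CUBIC)[...,::-1])
np.save("pics/top.npy",im)
hsv=cv2.cvtColor(im,cv2.COLOR_RGB2HSV)
for n,p in dict(mat=(171,261),cover=(285,210),apron=(300,250),handle=(307,201),white=(380,225)).items(): print(n,hsv[p[1],p[0]],im[p[1],p[0]])
# white feet / cassette blobs
m=cv2.inRange(hsv,(0,0,150),(179,50,255)); m[:, :360]=0; m[:205]=0;m[310:]=0;m[:,460:]=0
for k in cv2.findContours(m,0,2)[0]:
    if cv2.contourArea(k)>15: print("w",cv2.contourArea(k),cv2.minAreaRect(k))
E
```

```text
mat [ 15 100 211] [211 170 128]
cover [ 21  64 248] [248 230 186]
apron [ 14 123 215] [215 161 111]
handle [ 11 123 129] [129  90  67]
white [ 21  70 244] [244 223 177]
w 174.5 ((394.75775146484375, 274.1700744628906), (31.59015464782715, 16.943811416625977), 68.96248626708984)
w 19.0 ((440.75006103515625, 219.25003051757812), (9.899494171142578, 4.949747085571289), 45.0)
w 122.0 ((432.1643981933594, 230.0616455078125), (16.73688507080078, 31.132946014404297), 20.556045532226562)
w 175.0 ((385.5538330078125, 221.2606201171875), (16.765758514404297, 30.657386779785156), 25.201122283935547)
```

View pics/crop1.png

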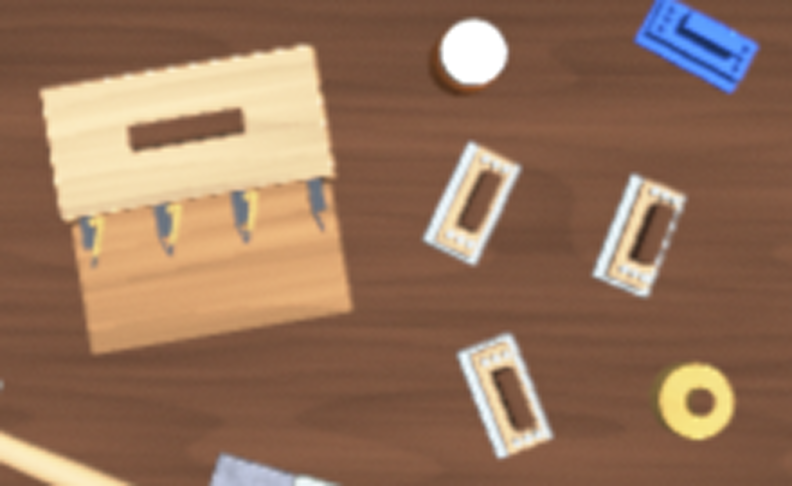

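The crop shows the cover's corners at (40,90), (312,45), (335,178) and (64,220), the handle at (187,130), and the apron's front edge from (92,354) to (352,310). The cassette fins are at (484,200), (652,235) and (514,398). All three are wood and steel, so these are the ones to move.

Run:
```python
from h import *
c=cap("top"); im=c["image"]; hsv=cv2.cvtColor(im,cv2.COLOR_RGB2HSV)
f=lambda L:np.array(L)/3.6+[255-.36,165-.36]
cc=ray(c,f([(40,90),(312,45),(335,178),(64,220)]),.082); print("cover",cc.mean(0).round(4),np.linalg.norm(cc-np.roll(cc,-1,0),axis=1).round(3))
u=cc[0]-cc[1]+cc[3]-cc[2]; yd=np.arctan2(u[1],u[0]); print("dock y dir deg",np.degrees(yd))
hh=ray(c,f([(128,126),(242,108),(245,134),(133,152)]),.116);print("handle",hh.mean(0).round(4))
ap=ray(c,f([(92,354),(352,310)]),.010); v=ap[0]-ap[1];print("apron",ap.mean(0).round(4),np.linalg.norm(v).round(4),np.degrees(np.arctan2(v[1],v[0])))
m=cv2.inRange(hsv,(8,60,120),(25,180,255)); m[:, :110]=0;m[:,230:]=0;m[:225]=0;m[300:]=0
k=max(cv2.findContours(m,0,2)[0],key=cv2.contourArea); r=cv2.minAreaRect(k); b=ray(c,cv2.boxPoints(r),.003)
print("mat",b.mean(0).round(4),np.linalg.norm(b-np.roll(b,-1,0),axis=1).round(3),[np.degrees(np.arctan2(*(b[i+1]-b[i])[1::-1])) for i in (0,1)])
fins=[(484,200),(652,235),(514,398)]
print("fins",ray(c,f(fins),.06).round(4))
for q in [(394.76,274.17),(432.16,230.06),(385.55,221.26)]: print("foot",ray(c,q,.02).round(4))
```

```text
cover [ 0.6092 -0.0498  0.082 ] [0.217 0.107 0.214 0.104]
dock y dir deg 100.17845012270311
handle [ 0.6082 -0.0498  0.116 ]
apron [ 0.4526 -0.0798  0.01  ] 0.2163 100.55100644754923
mat [0.4304 0.3553 0.003 ] [0.356 0.218 0.35  0.218] [np.float64(-88.97401416204025), np.float64(-177.84881674868606)]
fins [[ 0.5619 -0.2861  0.06  ]
 [ 0.5365 -0.4196  0.06  ]
 [ 0.4066 -0.3098  0.06  ]]
foot [[ 0.4068 -0.3096  0.02  ]]
foot [[ 0.5373 -0.42    0.02  ]]
foot [[ 0.5608 -0.2824  0.02  ]]
```

Run:
```python
from h import *
print(togo([.6087,-.0500,.23],np.radians(10.3)))
im=np.load("pics/top.npy"); hsv=cv2.cvtColor(im,cv2.COLOR_RGB2HSV); c=cap("top")
m=cv2.inRange(im,(160,110,60),(255,255,255)); m[:, :110]=0;m[:,230:]=0;m[:225]=0;m[300:]=0
m=cv2.morphologyEx(m,cv2.MORPH_CLOSE,np.ones((5,5)))
k=max(cv2.findContours(m,0,2)[0],key=cv2.contourArea); r=cv2.minAreaRect(k); b=ray(c,cv2.boxPoints(r),.003)
print("mat",b.mean(0).round(4),np.linalg.norm(b-np.roll(b,-1,0),axis=1).round(3),[np.degrees(np.arctan2(*(b[i+1]-b[i])[1::-1])) for i in (0,1)])
```

```text
(array([-5.813e-01, -3.873e-01,  3.000e-04]), np.float64(57.14))
mat [0.4338 0.355  0.003 ] [0.134 0.247 0.133 0.244] [np.float64(-5.289910853897771), np.float64(-97.5571631960811)]
```

>>> carry_out(motion=[-0.581, -0.387, 0, 57.1, -1, -0.581, -0.387, 0, 57.1, -1, -0.581, -0.387, 0, 57.1, -1, -0.581, -0.387, 0, 57.1, -1, -0.581, -0.387, 0, 57.1, -1, -0.581, -0.387, 0, 57.1, -1, -0.581, -0.387, 0, 57.1, -1, -0.581, -0.387, 0, 57.1, -1, -0.581, -0.387, 0, 57.1, -1, -0.581, -0.387, 0, 57.1, -1, -0.581, -0.387, 0, 57.1, -1, -0.581, -0.387, 0, 57.1, -1])

```text
time: 1.45
position: [0.5549, 0.0303, 0.2305]
tcp_rot: [[-0.179, 0.984, 0.0], [0.984, 0.179, 0.0], [0.0, 0.0, -1.0]]
force: [0.6, 1.2, 0.7]
opening: 0.0939
grip_force: 0.0
```

```bash
python3 -c "
from h import *
print(st()[0], togo([.6087,-.0500,.23],np.radians(10.3)))"
```

```text
[0.55494752 0.03028396 0.23051885] (array([-0.0886,  0.0385,  0.0005]), np.float64(0.01))
```

>>> carry_out(motion=[-0.089, 0.038, 0, 0, -1, -0.089, 0.038, 0, 0, -1, -0.089, 0.038, 0, 0, -1, -0.089, 0.038, 0, 0, -1, -0.089, 0.038, 0, 0, -1])

```text
time: 1.95
position: [0.6067, -0.0475, 0.2302]
tcp_rot: [[-0.18, 0.984, -0.001], [0.984, 0.18, 0.001], [0.001, -0.001, -1.0]]
force: [0.6, 0.3, -0.8]
opening: 0.0937
grip_force: 0.0
```

```bash
python3 -c "
from h import *
print(st()[0])
c=cap('wrist');cv2.imwrite('pics/w1.png',c['image'][...,::-1]);print(c['origin'],c['attitude'],c['K'])
o=np.array([.566,-.058,0]);a=np.radians(10.3);X=np.array([np.cos(a),np.sin(a),0]);Y=np.array([-X[1],X[0],0]);Z=np.array([0,0,1])
print(proj(c,[o+(43.5+i)*1e-3*X+j*1e-3*Y+.116*Z for i,j in((-9,-45),(-9,45),(9,45),(9,-45))]).round(1).tolist())"
```

```text
[ 0.60669493 -0.04754595  0.23024414]
[0.59358018 0.01519471 0.38460543] [[ 9.83822185e-01 -1.74596396e-01 -4.01248911e-02]
 [ 1.79146072e-01  9.57856056e-01  2.24540556e-01]
 [-7.70101865e-04 -2.28096197e-01  9.73638296e-01]] [[323.52824412   0.         323.87353607]
 [  0.         323.52824412 196.94895225]
 [  0.           0.           1.        ]]
[[317.6, 250.9], [317.2, 148.7], [339.0, 148.7], [337.9, 250.9]]
```

View pics/w1.png

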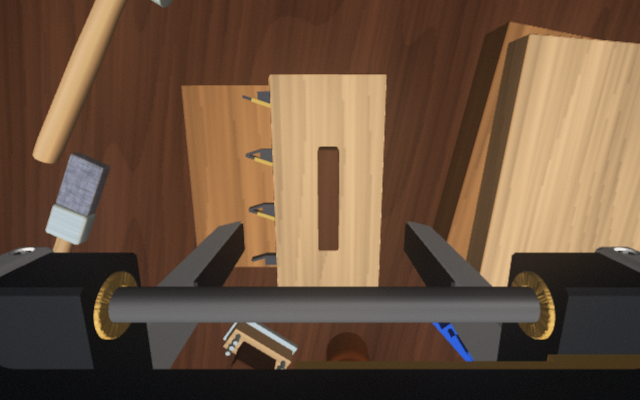

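The wrist view shows the handle at columns 318–339 and rows 148–250, within 1 px of my prediction. I'll descend and grip it.

>>> carry_out(motion=[-0.003, 0.0015, 0.05, 0, -1, -0.003, 0.0015, 0.1, 0, -1, -0.003, 0.0015, 0.12, 0, -1, -0.003, 0.0015, 0.12, 0, -1, -0.003, 0.0015, 0.12, 0, 1, -0.003, 0.0015, 0.12, 0, 1, -0.003, 0.0015, 0.12, 0, 1, -0.003, 0.0015, 0.12, 0, 1, -0.003, 0.0015, 0.12, 0, 1, -0.003, 0.0015, 0.12, 0, 1, -0.003, 0.0015, 0.12, 0, 1, -0.003, 0.0015, 0.12, 0, 1], newtons=35)

```text
time: 3.2
position: [0.6095, -0.0513, 0.1105]
tcp_rot: [[-0.179, 0.984, 0.0], [0.984, 0.179, 0.0], [0.0, 0.0, -1.0]]
force: [-0.3, -0.2, -0.6]
opening: 0.0331
grip_force: 0.0
```

>>> carry_out(motion=[0, 0, 0, 0, 1, 0, 0, 0, 0, 1, 0, 0, 0, 0, 1, 0, 0, 0, 0, 1, 0, 0, 0, 0, 1])

```text
time: 3.7
position: [0.61, -0.0512, 0.1105]
tcp_rot: [[-0.179, 0.984, 0.001], [0.984, 0.179, 0.0], [-0.0, 0.001, -1.0]]
force: [2.6, 1.2, -1.1]
opening: 0.0177
grip_force: 35.0
```

>>> carry_out(motion=[0, 0, -0.02, 0, 1, 0, 0, -0.05, 0, 1, 0, 0, -0.08, 0, 1, 0, 0, -0.11, 0, 1, 0, 0, -0.11, 0, 1])

```text
time: 4.2
position: [0.6111, -0.0516, 0.2238]
tcp_rot: [[-0.179, 0.984, 0.006], [0.984, 0.179, -0.001], [-0.002, 0.006, -1.0]]
force: [1.1, 0.7, -4.1]
opening: 0.0177
grip_force: 35.0
```

```bash
python3 -c "
from h import *
p,R,s=st();print(p.round(4),s['opening'],s['grip_force'],np.array(s['force']).round(1))
print(togo([.434,.355,.22],np.radians(-6.5)))"
```

```text
[ 0.6111 -0.0516  0.2238] 0.017695259920300604 34.998764991760254 [ 1.1  0.7 -4.1]
(array([ 0.4317, -0.1013,  0.0022]), np.float64(16.84))
```

>>> carry_out(motion=[0.43, -0.101, 0, 17, 1, 0.43, -0.101, 0, 17, 1, 0.43, -0.101, 0, 17, 1, 0.43, -0.101, 0, 17, 1, 0.43, -0.101, 0, 17, 1, 0.43, -0.101, 0, 17, 1, 0.43, -0.101, 0, 17, 1, 0.43, -0.101, 0, 17, 1, 0.43, -0.101, 0, 17, 1, 0.43, -0.101, 0, 17, 1, 0.43, -0.101, 0, 17, 1, 0.43, -0.101, 0, 17, 1])

```text
time: 5.4
position: [0.4325, 0.3524, 0.2188]
tcp_rot: [[0.116, 0.993, -0.002], [0.993, -0.116, -0.003], [-0.003, -0.002, -1.0]]
force: [0.4, -0.4, -3.9]
opening: 0.0177
grip_force: 35.0
```

```bash
python3 -c "
from h import *
c=cap('wrist');cv2.imwrite('pics/w2.png',c['image'][...,::-1])
im=cap('top')['image'];cv2.imwrite('pics/t2.png',cv2.resize(im[170:310,100:390],None,fx=2.7,fy=2.7,interpolation=cv2.INTER_CUBIC)[...,::-1])
p,R,s=st();print(p.round(4),s['opening'],s['grip_force'],np.array(s['force']).round(1))
print(togo([.434,.355,.05],np.radians(-6.5)))"
```

```text
[0.4332 0.3523 0.2197] 0.018199361927907307 34.99450743198395 [ 0.1 -0.8 -5.8]
(array([0.003 , 0.0006, 0.1697]), np.float64(-0.26))
```

View pics/t2.png

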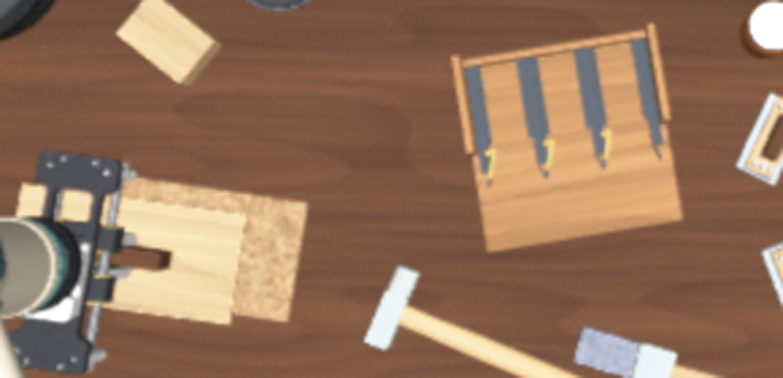

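The picture shows the cover held over the mat at (170,255) in the crop, with its edges parallel to the mat's. The open dock's lanes are visible at (570,110), and the dock's right-hand side wall in the picture (−y) is at (658,75). I'll lower the cover.

>>> carry_out(motion=[0.003, 0.0005, 0.04, 0, 1, 0.003, 0.0005, 0.08, 0, 1, 0.003, 0.0005, 0.12, 0, 1, 0.003, 0.0005, 0.15, 0, 1, 0.003, 0.0005, 0.165, 0, 1, 0.003, 0.0005, 0.175, 0, 1, 0.003, 0.0005, 0.18, 0, 1, 0.003, 0.0005, 0.182, 0, 1, 0.003, 0.0005, 0.182, 0, 1, 0.003, 0.0005, 0.182, 0, 1])

```text
time: 6.5
position: [0.4346, 0.357, 0.0395]
tcp_rot: [[0.116, 0.993, 0.002], [0.993, -0.116, 0.001], [0.001, 0.002, -1.0]]
force: [0.1, -0.2, -5.3]
opening: 0.0178
grip_force: 35.0
```

>>> carry_out(motion=[0, 0, 0, 0, -0.6, 0, 0, 0, 0, -0.6, 0, 0, 0, 0, -0.6, 0, 0, 0, 0, -0.6, 0, 0, 0, 0, -0.6])

```text
time: 7.0
position: [0.434, 0.3568, 0.0388]
tcp_rot: [[0.116, 0.993, 0.001], [0.993, -0.116, 0.0], [0.0, 0.0, -1.0]]
force: [0.6, 0.6, 0.4]
opening: 0.0542
grip_force: 0.0
```

```bash
python3 -c "
from h import *
print(st()[0],togo([.562,-.285,.22],np.radians(65)))"
```

```text
[0.43401045 0.35680044 0.03877512] (array([-0.6225,  0.2017, -0.1814]), np.float64(-71.66))
```

>>> carry_out(motion=[0, 0, -0.05, 0, -0.6, 0, 0, -0.1, 0, -0.6, 0, 0, -0.15, 0, -0.6, 0, 0, -0.18, 0, -0.6])

```text
time: 7.4
position: [0.435, 0.3575, 0.2228]
tcp_rot: [[0.116, 0.993, 0.005], [0.993, -0.116, 0.003], [0.004, 0.005, -1.0]]
force: [0.6, 0.6, 0.1]
opening: 0.0751
grip_force: 0.0
```

>>> carry_out(motion=[-0.6225, 0.2015, 0, -71.7, -0.6, -0.6225, 0.2015, 0, -71.7, -0.6, -0.6225, 0.2015, 0, -71.7, -0.6, -0.6225, 0.2015, 0, -71.7, -0.6, -0.6225, 0.2015, 0, -71.7, -0.6, -0.6225, 0.2015, 0, -71.7, -0.6, -0.6225, 0.2015, 0, -71.7, -0.6, -0.6225, 0.2015, 0, -71.7, -0.6, -0.6225, 0.2015, 0, -71.7, -0.6, -0.6225, 0.2015, 0, -71.7, -0.6, -0.6225, 0.2015, 0, -71.7, -0.6, -0.6225, 0.2015, 0, -71.7, -0.6])

```text
time: 8.6
position: [0.5424, -0.187, 0.2186]
tcp_rot: [[-0.906, 0.422, 0.0], [0.422, 0.906, 0.0], [-0.0, 0.0, -1.0]]
force: [1.1, 0.5, -0.1]
opening: 0.075
grip_force: 0.0
```

```bash
python3 -c "
from h import *
print(st()[0],togo([.562,-.285,.22],np.radians(65)))"
```

```text
[ 0.54241337 -0.18700703  0.21859355] (array([-0.0591, -0.0806, -0.0014]), np.float64(0.02))
```

>>> carry_out(motion=[-0.059, -0.081, 0, 0, -0.6, -0.059, -0.081, 0, 0, -0.6, -0.059, -0.081, 0, 0, -0.6, -0.059, -0.081, 0, 0, -0.6, -0.059, -0.081, 0, 0, -0.6])

```text
time: 9.1
position: [0.5613, -0.2821, 0.2183]
tcp_rot: [[-0.907, 0.422, -0.001], [0.422, 0.907, 0.001], [0.001, 0.001, -1.0]]
force: [-0.1, 0.2, -1.1]
opening: 0.0756
grip_force: 0.0
```

```bash
cat > w.py <<'E'
from h import *
import sys
# wrist look: dark fin blob near TCP
c=cap('wrist'); im=c['image']; p,R,s=st()
cv2.imwrite(f'pics/{sys.argv[1]}.png',im[...,::-1])
q=proj(c,[p[0],p[1],.06])[0]
g=cv2.cvtColor(im,cv2.COLOR_RGB2HSV)
m=((g[...,2]>165)).astype(np.uint8)*255   # light wood + steel foot
m[270:]=0; np.save('pics/m.npy',m)
print('tcp px',q.round(1),p.round(4))
for k in cv2.findContours(m,0,2)[0]:
    if cv2.contourArea(k)>300:
        r=cv2.minAreaRect(k); b=ray(c,cv2.boxPoints(r),.015); e=[b[1]-b[0],b[2]-b[1]]; L=[np.linalg.norm(v) for v in e]; v=e[int(np.argmax(L))]
        print(np.round(r[0],1),np.round(L,3),b.mean(0).round(4),'long yaw',round((np.degrees(np.arctan2(v[1],v[0]))+90)%180-90,1))
E
python3 w.py w3
```

```text
tcp px [326.6 190. ] [ 0.5614 -0.2817  0.2185]
[199.  216.1] [0.035 0.088] [ 0.5371 -0.4319  0.015 ] long yaw -21.9
[216.4 197.2] [0.04  0.083] [ 0.5259 -0.4023  0.015 ] long yaw 7.6
[322. 182.] [0.044 0.091] [ 0.5609 -0.2867  0.015 ] long yaw -24.2
[550.1 151.2] [0.182 0.117] [ 0.6368 -0.047   0.015 ] long yaw -81.6
[101.5 121. ] [0.06  0.061] [ 0.3996 -0.4732  0.015 ] long yaw -32.8
[233.3  56.4] [0.045 0.095] [ 0.4031 -0.3131  0.015 ] long yaw 22.7
[510.4  79.6] [0.206 0.193] [ 0.5501 -0.0643  0.015 ] long yaw -83.8
```

View pics/w3.png

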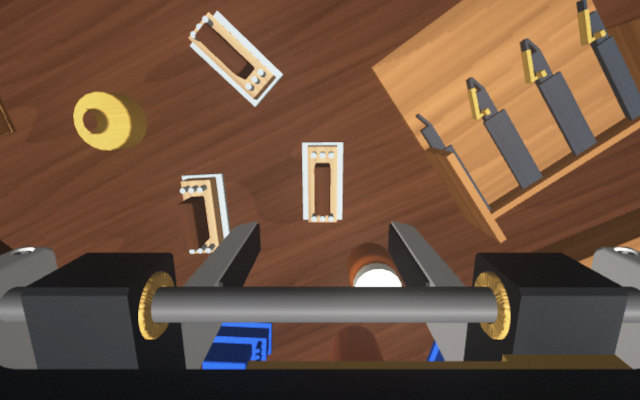

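The wrist view shows wooden cassette A right under the gripper at (322,182), with B at (205,215) and C at (235,58). All the blue ones are elsewhere. I'll descend on A.

```bash
python3 -c "
from h import *
print(togo([.5612,-.2863,.054],np.radians(65.8)))"
```

```text
(array([-0.0019, -0.0044,  0.1645]), np.float64(-0.69))
```

>>> carry_out(motion=[-0.002, -0.0045, 0.05, -0.7, -0.6, -0.002, -0.0045, 0.1, -0.7, -0.6, -0.002, -0.0045, 0.14, -0.7, -0.6, -0.002, -0.0045, 0.16, -0.7, -0.6, -0.002, -0.0045, 0.1645, -0.7, -0.6, -0.002, -0.0045, 0.1645, -0.7, 1, -0.002, -0.0045, 0.1645, -0.7, 1, -0.002, -0.0045, 0.1645, -0.7, 1, -0.002, -0.0045, 0.1645, -0.7, 1, -0.002, -0.0045, 0.1645, -0.7, 1, -0.002, -0.0045, 0.1645, -0.7, 1, -0.002, -0.0045, 0.1645, -0.7, 1], newtons=45)

```text
time: 10.35
position: [0.5617, -0.2882, 0.0542]
tcp_rot: [[-0.912, 0.411, 0.0], [0.411, 0.912, 0.0], [-0.0, 0.001, -1.0]]
force: [2.1, 4.6, 3.1]
opening: 0.0229
grip_force: 2.5
```

>>> carry_out(motion=[0, 0, 0, 0, 1, 0, 0, 0, 0, 1, 0, 0, 0, 0, 1, 0, 0, 0, 0, 1])

```text
time: 10.75
position: [0.5619, -0.2878, 0.0541]
tcp_rot: [[-0.912, 0.411, 0.0], [0.411, 0.912, 0.001], [-0.0, 0.001, -1.0]]
force: [0.8, 4.7, 2.5]
opening: 0.0156
grip_force: 45.0
```

>>> carry_out(motion=[0, 0, -0.03, 0, 1, 0, 0, -0.08, 0, 1, 0, 0, -0.12, 0, 1, 0, 0, -0.14, 0, 1, 0, 0, -0.14, 0, 1])

```text
time: 11.25
position: [0.5626, -0.2903, 0.1966]
tcp_rot: [[-0.912, 0.411, 0.004], [0.411, 0.912, -0.005], [-0.006, -0.003, -1.0]]
force: [1.1, -0.4, -4.4]
opening: 0.0157
grip_force: 45.0
```

```bash
cat > d.py <<'E'
from h import *
O=np.array([.566,-.058,0]);A=np.radians(10.3)
def D(x,y,z): return O+[x*np.cos(A)-y*np.sin(A),x*np.sin(A)+y*np.cos(A),z]
def inD(P): d=np.array(P)[:2]-O[:2]; return np.round([d@[np.cos(A),np.sin(A)],d@[-np.sin(A),np.cos(A)]],4)
E
python3 - <<'E'
from d import *
import cv2
# dock re-measure from top view (uncovered): apron front corners by line mask
c=cap('top'); im=c['image']; cv2.imwrite('pics/dock.png',cv2.resize(im[170:270,260:360],None,fx=6,fy=6,interpolation=cv2.INTER_CUBIC)[...,::-1])
print(togo(D(-.1,.064,.19),A+np.pi/2),st()[0],st()[2]['opening'])
E
```

```text
(array([0.2095, 0.2087, 0.0034]), np.float64(-34.57)) [ 0.56136161 -0.28924517  0.19399171] 0.01583013278726785
```

View pics/dock.png

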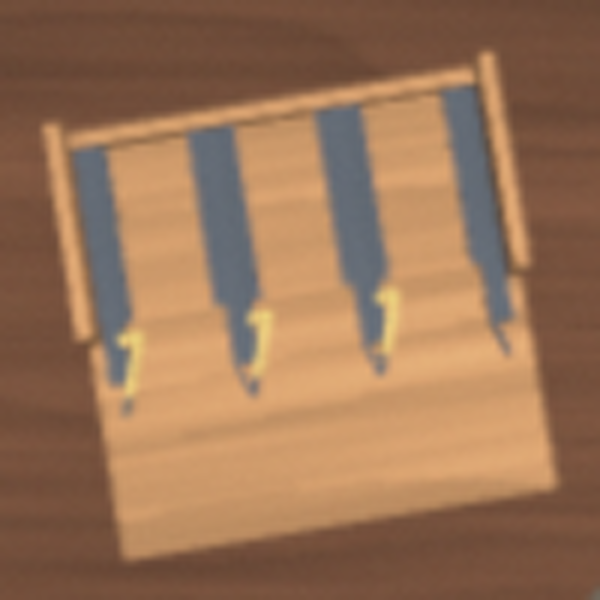

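The view shows the open dock: apron front corners at (124,560) and (559,487), outer wall-top corners at (44,124), (492,50), (531,265) and (78,343), and three empty lanes. I'll fit the dock pose from these points.

Run:
```python
from d import *
c=cap('top')
px=np.array([(124,560),(559,487),(44,124),(492,50),(531,265),(78,343)])/6+[260-.42,170-.42]
z=[.01,.01,.076,.076,.076,.076]
W=np.array([ray(c,p,h)[0] for p,h in zip(px,z)])[:,:2]
M=np.array([(-115,108),(-115,-108),(95,108),(95,-108),(-8,-108),(-8,108)])*1e-3
mc,wc=M.mean(0),W.mean(0); H=(M-mc).T@(W-wc); a=np.arctan2(H[0,1]-H[1,0],H[0,0]+H[1,1])
R=np.array([[np.cos(a),-np.sin(a)],[np.sin(a),np.cos(a)]]); t=wc-R@mc
print(np.degrees(a),t.round(4)); print(((W-(M@R.T+t))*1e3).round(1))
```

```text
10.606687615735677 [ 0.5656 -0.0592]
[[ 0.2  0.6]
 [-0.1 -0.6]
 [ 1.   0.2]
 [ 0.5  0.2]
 [-0.4 -0.4]
 [-1.3  0.1]]
```

```bash
sed -i 's/^O=.*/O=np.array([.5658,-.0588,0]);A=np.radians(10.5)/' d.py; python3 -c "
from d import *
print(togo(D(-.1,.064,.19),A+np.pi/2))"
```

```text
(array([0.2082, 0.2071, 0.0027]), np.float64(-34.77))
```

>>> carry_out(motion=[0.208, 0.207, 0, -34.8, 1, 0.208, 0.207, 0, -34.8, 1, 0.208, 0.207, 0, -34.8, 1, 0.208, 0.207, 0, -34.8, 1, 0.208, 0.207, 0, -34.8, 1, 0.208, 0.207, 0, -34.8, 1, 0.208, 0.207, 0, -34.8, 1, 0.208, 0.207, 0, -34.8, 1, 0.208, 0.207, 0, -34.8, 1, 0.208, 0.207, 0, -34.8, 1])

```text
time: 12.35
position: [0.4573, -0.0152, 0.1932]
tcp_rot: [[-0.983, -0.181, -0.001], [-0.181, 0.983, -0.0], [0.001, -0.0, -1.0]]
force: [-0.4, -0.8, -4.4]
opening: 0.0157
grip_force: 45.0
```

```bash
python3 -c "
from d import *
print(togo(D(-.1,.064,.0655),A+np.pi/2))
c=cap('wrist');cv2.imwrite('pics/w4.png',c['image'][...,::-1])"
```

```text
(array([0.0011, 0.0014, 0.1277]), np.float64(-0.05))
```

View pics/w4.png

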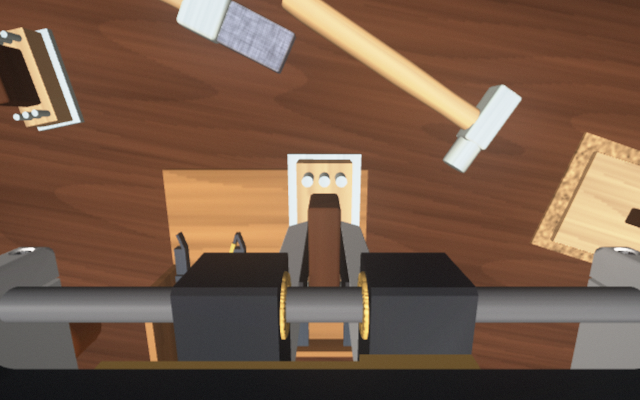

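The cassette hangs straight in the grip, with its rear end at (324,175) over the apron.

>>> carry_out(motion=[0.001, 0.0015, 0.04, 0, 1, 0.001, 0.0015, 0.08, 0, 1, 0.001, 0.0015, 0.11, 0, 1, 0.001, 0.0015, 0.12, 0, 1, 0.001, 0.0015, 0.125, 0, 1, 0.001, 0.0015, 0.1275, 0, 1, 0.001, 0.0015, 0.1275, 0, 1])

```text
time: 13.1
position: [0.457, -0.0132, 0.0674]
tcp_rot: [[-0.983, -0.183, 0.002], [-0.183, 0.983, -0.0], [-0.002, -0.001, -1.0]]
force: [0.6, 0.5, -5.0]
opening: 0.0154
grip_force: 45.0
```

```bash
python3 -c "
from d import *
p=st()[0];print(p,inD(p),st()[2]['force'],togo(D(-.05,.064,.0645),A+np.pi/2))"
```

```text
[ 0.45701978 -0.0131689   0.06743374] [-0.0986  0.0647] [ 0.55984077  0.45786391 -4.95412619] (array([-0.0486, -0.0007,  0.003 ]), np.float64(0.02))
```

>>> carry_out(motion=[-0.001, -0.0007, 0.001, 0, 1, -0.006, -0.0007, 0.002, 0, 1, -0.012, -0.0007, 0.0025, 0, 1, -0.018, -0.0007, 0.0025, 0, 1, -0.024, -0.0007, 0.0025, 0, 1, -0.03, -0.0007, 0.0025, 0, 1, -0.036, -0.0007, 0.0025, 0, 1, -0.042, -0.0007, 0.0025, 0, 1, -0.048, -0.0007, 0.0025, 0, 1])

```text
time: 14.0
position: [0.5005, -0.0055, 0.0643]
tcp_rot: [[-0.983, -0.184, -0.006], [-0.184, 0.983, -0.002], [0.006, -0.001, -1.0]]
force: [-7.1, -4.9, 4.5]
opening: 0.0156
grip_force: 45.0
```

```bash
python3 -c "
from d import *
p=st()[0];print(p,inD(p),st()[2]['force'],togo(D(.043,.064,.0645),A+np.pi/2))"
```

```text
[ 0.50051219 -0.00547502  0.06427262] [-0.0545  0.0643] [-7.05639835 -4.88603036  4.46168451] (array([-0.0975, -0.0005, -0.0008]), np.float64(0.12))
```

>>> carry_out(motion=[-0.008, 0, -0.0005, 0, 1, -0.016, 0, -0.0005, 0, 1, -0.024, 0, -0.0005, 0, 1, -0.032, 0, -0.0005, 0, 1, -0.04, 0, -0.0005, 0, 1, -0.048, 0, -0.0005, 0, 1, -0.056, 0, -0.0005, 0, 1, -0.064, 0, -0.0005, 0, 1, -0.072, 0, -0.0005, 0, 1, -0.078, 0, -0.0005, 0, 1])

```text
time: 15.0
position: [0.5807, 0.0098, 0.0645]
tcp_rot: [[-0.983, -0.183, 0.0], [-0.183, 0.983, 0.0], [-0.0, 0.0, -1.0]]
force: [-1.4, -2.8, -5.0]
opening: 0.0156
grip_force: 45.0
```

```bash
python3 -c "
from d import *
p=st()[0];print(p,inD(p),st()[2]['force'],togo(D(.043,.064,.0645),A+np.pi/2))"
```

```text
[0.58070904 0.00975714 0.06447449] [0.0272 0.0647] [-1.35938357 -2.83323961 -5.01558653] (array([-0.0158, -0.0007, -0.    ]), np.float64(0.05))
```

>>> carry_out(motion=[-0.004, 0, 0, 0, 1, -0.008, 0, 0, 0, 1, -0.011, 0, 0, 0, 1, -0.014, 0, 0, 0, 1, -0.016, 0, 0, 0, 1, -0.018, 0, 0, 0, 1, -0.018, 0, 0, 0, 1])

```text
time: 15.7
position: [0.5969, 0.0135, 0.0644]
tcp_rot: [[-0.983, -0.183, -0.001], [-0.183, 0.983, 0.001], [0.001, 0.001, -1.0]]
force: [-1.0, 0.2, -5.0]
opening: 0.016
grip_force: 45.0
```

```bash
python3 -c "
from d import *
p=st()[0];print(p,inD(p),st()[2]['force'],togo(D(.043,.064,.0645),A+np.pi/2))"
```

```text
[0.59691614 0.01349525 0.06435394] [0.0438 0.0654] [-1.01059171  0.23006933 -4.97512002] (array([ 0.0008, -0.0014, -0.0001]), np.float64(0.02))
```

>>> carry_out(motion=[-0.001, 0, 0, 0, 1, -0.002, 0, 0, 0, 1, -0.003, 0, 0, 0, 1, -0.003, 0, 0, 0, 1])

```text
time: 16.1
position: [0.5973, 0.0134, 0.0644]
tcp_rot: [[-0.983, -0.183, -0.006], [-0.183, 0.983, 0.0], [0.006, 0.001, -1.0]]
force: [-7.5, -1.0, 1.8]
opening: 0.0157
grip_force: 45.0
```

```bash
python3 -c "
from d import *
p=st()[0];print(p,inD(p),st()[2]['force'],togo(D(.043,.064,.0645),A+np.pi/2))
c=cap('top');cv2.imwrite('pics/t5.png',cv2.resize(c['image'][170:270,260:360],None,fx=6,fy=6,interpolation=cv2.INTER_CUBIC)[...,::-1])"
```

```text
[0.59726752 0.01344924 0.06435749] [0.0441 0.0653] [-7.45273483 -1.01844483  1.84299761] (array([ 0.0011, -0.0013, -0.0001]), np.float64(0.05))
```

It met the back stop at dock x ≈ 44 with the side force gone, so the catch has clicked. I'll release it narrowly and lift.

>>> carry_out(motion=[0.003, 0, 0, 0, 1, 0.003, 0, 0, 0, 0.4, 0.003, 0, 0, 0, 0.4, 0.003, 0, 0, 0, 0.4, 0.003, 0, 0, 0, 0.4, 0.003, 0, -0.04, 0, 0.4, 0.003, 0, -0.09, 0, 0.4, 0.003, 0, -0.135, 0, 0.4, 0.003, 0, -0.135, 0, 0.4])

```text
time: 17.05
position: [0.602, 0.0125, 0.2069]
tcp_rot: [[-0.983, -0.183, 0.015], [-0.183, 0.983, -0.001], [-0.014, -0.004, -1.0]]
force: [0.8, 0.2, -0.3]
opening: 0.0284
grip_force: 0.0
```

```bash
python3 -c "
from d import *
p=st()[0];print(p,togo([.4066,-.3110,.20],np.radians(112)))"
```

```text
[0.60202914 0.01253643 0.20694638] (array([ 0.2514, -0.2823,  0.0044]), np.float64(-11.46))
```

>>> carry_out(motion=[0.251, -0.282, -0.01, -11.5, -0.6, 0.251, -0.282, -0.01, -11.5, -0.6, 0.251, -0.282, -0.01, -11.5, -0.6, 0.251, -0.282, -0.01, -11.5, -0.6, 0.251, -0.282, -0.01, -11.5, -0.6, 0.251, -0.282, -0.01, -11.5, -0.6, 0.251, -0.282, -0.01, -11.5, -0.6, 0.251, -0.282, -0.01, -11.5, -0.6, 0.251, -0.282, -0.01, -11.5, -0.6, 0.251, -0.282, -0.01, -11.5, -0.6, 0.251, -0.282, -0.01, -11.5, -0.6])

```text
time: 18.15
position: [0.4095, -0.302, 0.2089]
tcp_rot: [[-0.931, -0.365, -0.009], [-0.365, 0.931, -0.009], [0.012, -0.005, -1.0]]
force: [0.1, 0.3, -0.1]
opening: 0.0753
grip_force: 0.0
```

```bash
python3 w.py w5; python3 -c "
from d import *
c=cap('top');im=c['image'].copy();i2=np.hstack([im[150:310,255:475]]);cv2.imwrite('pics/t6.png',cv2.resize(i2,None,fx=3.6,fy=3.6,interpolation=cv2.INTER_CUBIC)[...,::-1])"
```

```text
tcp px [326.1 195.4] [ 0.4096 -0.3019  0.209 ]
[192.8 242.1] [0.075 0.045] [ 0.5258 -0.4203  0.015 ] long yaw -22.1
[ 13.3 201.7] [0.017 0.116] [ 0.5544 -0.6193  0.015 ] long yaw 25.3
[600.8 199.9] [0.036 0.155] [ 0.3143 -0.012   0.015 ] long yaw 63.0
[318. 177.] [0.045 0.09 ] [ 0.404  -0.3136  0.015 ] long yaw 21.9
[179. 126.] [0.06 0.06] [ 0.4061 -0.4701  0.015 ] long yaw 65.0
[472.4 141.1] [0.04  0.199] [ 0.3084 -0.1716  0.015 ] long yaw 74.2
[38.  18.5] [0.075 0.034] [ 0.3563 -0.6286  0.015 ] long yaw -68.8
```

View pics/t6.png

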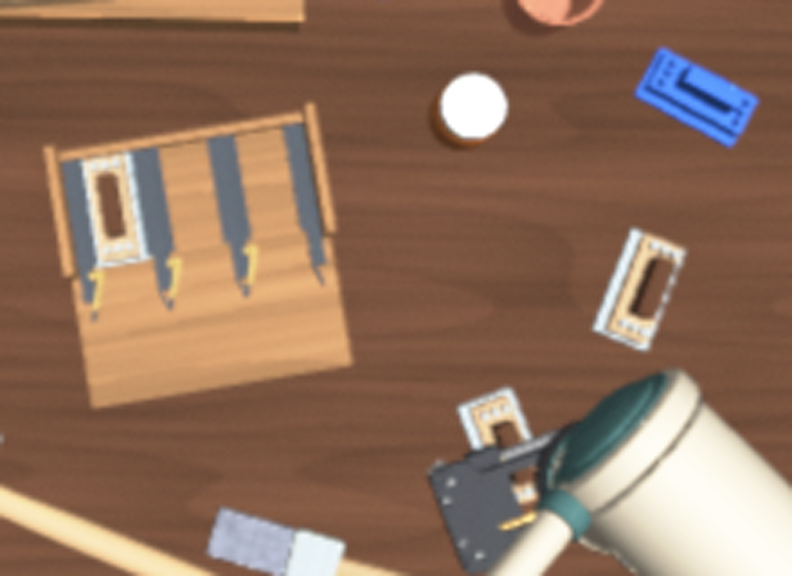

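Cassette A is home in lane 2 at (112,208), with its catch out behind it at (97,285). Next is wooden cassette C, still at (500,430). I'll settle over it.

```bash
python3 -c "
from h import *
print(togo([.4055,-.312,.18],np.radians(112)))"
```

```text
(array([ 0.0071, -0.0076,  0.0292]), np.float64(-0.58))
```

>>> carry_out(motion=[0.007, -0.0075, 0.029, -0.5, -0.6, 0.007, -0.0075, 0.029, -0.5, -0.6, 0.007, -0.0075, 0.029, -0.5, -0.6, 0.007, -0.0075, 0.029, -0.5, -0.6])

```text
time: 18.65
position: [0.4091, -0.3093, 0.1811]
tcp_rot: [[-0.931, -0.365, -0.014], [-0.365, 0.931, -0.017], [0.019, -0.01, -1.0]]
force: [0.2, -0.1, -0.2]
opening: 0.0752
grip_force: 0.0
```

```bash
python3 w.py w6 | head -6; python3 -c "
from h import *
print(togo([.405,-.3125,.054],np.radians(112)))"
```

```text
tcp px [326.7 203. ] [ 0.4091 -0.3095  0.1813]
[193.3 245.6] [0.053 0.038] [ 0.514  -0.4198  0.015 ] long yaw -21.2
[617.1 192.7] [0.025 0.103] [ 0.3027 -0.0372  0.015 ] long yaw 68.7
[324.5 185.5] [0.044 0.091] [ 0.4042 -0.3139  0.015 ] long yaw 22.2
[175.  130.5] [0.06 0.06] [ 0.4062 -0.4703  0.015 ] long yaw -27.8
[492.7 147.1] [0.04  0.199] [ 0.3084 -0.1715  0.015 ] long yaw 74.6
(array([0.0025, 0.    , 0.1274]), np.float64(-0.61))
```

>>> carry_out(motion=[0.003, 0, 0.05, -0.5, -0.6, 0.003, 0, 0.09, -0.5, -0.6, 0.003, 0, 0.09, -0.5, -0.6, 0.003, 0, 0.09, -0.5, -0.6])

```text
time: 19.1
position: [0.4061, -0.3108, 0.0911]
tcp_rot: [[-0.929, -0.37, -0.017], [-0.369, 0.929, -0.019], [0.023, -0.011, -1.0]]
force: [0.2, -0.2, 0.5]
opening: 0.075
grip_force: 0.0
```

```bash
python3 -c "
from h import *
p,R,s=st();print(p,R.round(4),s['qpos'],togo([.405,-.3128,.054],np.radians(112)))"
```

```text
[ 0.40606126 -0.31083957  0.09108568] [[-0.9289 -0.3698 -0.0173]
 [-0.3695  0.929  -0.0189]
 [ 0.0231 -0.0111 -0.9997]] [-0.77101266  0.30396608  1.84694594 -0.03067037  0.99016581 -2.70369505] (array([ 0.0009, -0.001 ,  0.0371]), np.float64(-0.29))
```

Joint 6 has reached its range limit here. I'll back off and use the half-turn grasp instead.

>>> carry_out(motion=[0, 0, -0.03, 8, -0.6, 0, 0, -0.07, 16, -0.6, 0, 0, -0.09, 24, -0.6, 0, 0, -0.09, 32, -0.6, 0, 0, -0.09, 40, -0.6, 0, 0, -0.09, 48, -0.6, 0, 0, -0.09, 56, -0.6, 0, 0, -0.09, 64, -0.6, 0, 0, -0.09, 72, -0.6, 0, 0, -0.09, 80, -0.6, 0, 0, -0.09, 88, -0.6, 0, 0, -0.09, 88, -0.6])

```text
time: 20.3
position: [0.4084, -0.3099, 0.1833]
tcp_rot: [[-0.402, 0.915, -0.014], [0.915, 0.402, -0.023], [-0.015, -0.021, -1.0]]
force: [0.5, -0.2, -0.6]
opening: 0.0749
grip_force: 0.0
```

>>> carry_out(motion=[0, 0, 0, 8, -0.6, 0, 0, 0, 16, -0.6, 0, 0, 0, 24, -0.6, 0, 0, 0, 32, -0.6, 0, 0, 0, 40, -0.6, 0, 0, 0, 48, -0.6, 0, 0, 0, 56, -0.6, 0, 0, 0, 64, -0.6, 0, 0, 0, 72, -0.6, 0, 0, 0, 80, -0.6, 0, 0, 0, 88, -0.6, 0, 0, 0, 92, -0.6])

```text
time: 21.5
position: [0.408, -0.3096, 0.1824]
tcp_rot: [[0.929, 0.369, -0.015], [0.369, -0.929, -0.021], [-0.022, 0.014, -1.0]]
force: [0.4, -0.6, 0.6]
opening: 0.0752
grip_force: 0.0
```

```bash
python3 w.py w7; python3 -c "
from h import *
p,R,s=st();print(p,R.round(4),s['qpos'],togo([.405,-.3128,.054],np.radians(112)))"
```

```text
tcp px [320.3 192.8] [ 0.408  -0.3095  0.1823]
[461.3 241. ] [0.055 0.06 ] [ 0.4029 -0.4733  0.015 ] long yaw 65.3
[141.1 209.5] [0.04  0.159] [ 0.3133 -0.1524  0.015 ] long yaw 75.0
[ 31.8 184.7] [0.027 0.087] [ 0.2998 -0.0434  0.015 ] long yaw 68.4
[322. 186.] [0.045 0.092] [ 0.4036 -0.3133  0.015 ] long yaw 22.6
[482.8 100.1] [0.096 0.047] [ 0.538  -0.4246  0.015 ] long yaw -23.0
[116.5  36. ] [0.202 0.06 ] [ 0.4653 -0.0909  0.015 ] long yaw -68.1
[ 0.40802259 -0.30953194  0.18228603] [[ 0.9295  0.3684 -0.015 ]
 [ 0.3681 -0.9296 -0.0212]
 [-0.0217  0.0142 -0.9997]] [-0.76645649  0.21472148  1.71519202 -0.02746527  1.20788143  0.43686443] (array([-1.200e-03,  1.000e-04,  1.284e-01]), np.float64(-0.38))
```

```bash
python3 -c "
from h import *
print(togo([.4042,-.3132,.0545],np.radians(112.3)))"
```

```text
(array([-0.0021,  0.0002,  0.1279]), np.float64(-0.68))
```

>>> carry_out(motion=[-0.002, 0, 0.04, -0.7, -0.6, -0.002, 0, 0.08, -0.7, -0.6, -0.002, 0, 0.11, -0.7, -0.6, -0.002, 0, 0.123, -0.7, -0.6, -0.002, 0, 0.128, -0.7, -0.6, -0.002, 0, 0.128, -0.7, 1, -0.002, 0, 0.128, -0.7, 1, -0.002, 0, 0.128, -0.7, 1, -0.002, 0, 0.128, -0.7, 1, -0.002, 0, 0.128, -0.7, 1, -0.002, 0, 0.128, -0.7, 1, -0.002, 0, 0.128, -0.7, 1])

```text
time: 22.75
position: [0.4031, -0.3119, 0.0524]
tcp_rot: [[0.924, 0.381, -0.018], [0.381, -0.924, -0.019], [-0.023, 0.011, -1.0]]
force: [0.4, -0.2, -0.5]
opening: 0.0223
grip_force: 0.0
```

>>> carry_out(motion=[0, 0, 0, 0, 1, 0, 0, 0, 0, 1, 0, 0, 0, 0, 1, 0, 0, 0, 0, 1])

```text
time: 23.15
position: [0.4032, -0.312, 0.0524]
tcp_rot: [[0.924, 0.381, -0.017], [0.381, -0.925, -0.019], [-0.023, 0.011, -1.0]]
force: [0.0, -0.6, 2.0]
opening: 0.0159
grip_force: 45.0
```

>>> carry_out(motion=[0, 0, -0.03, 0, 1, 0, 0, -0.08, 0, 1, 0, 0, -0.12, 0, 1, 0, 0, -0.14, 0, 1, 0, 0, -0.14, 0, 1])

```text
time: 23.65
position: [0.4067, -0.3104, 0.1945]
tcp_rot: [[0.924, 0.381, -0.014], [0.381, -0.924, -0.023], [-0.021, 0.016, -1.0]]
force: [0.2, -0.2, -4.2]
opening: 0.0155
grip_force: 45.0
```

```bash
python3 -c "
from d import *
p,R,s=st(); print(s['qpos'],s['opening'],R[:,2]);print(togo(D(-.1,0.001,.19),A+np.pi/2))"
```

```text
[-0.76937661  0.2034546   1.69785842 -0.0272708   1.23459496  0.41921446] 0.015495978723940686 [-0.01374222 -0.02252478 -0.99965183]
(array([ 0.1454, -0.1935, -0.0016]), np.float64(11.92))
```

>>> carry_out(motion=[0.145, -0.1935, 0, 11.9, 1, 0.145, -0.1935, 0, 11.9, 1, 0.145, -0.1935, 0, 11.9, 1, 0.145, -0.1935, 0, 11.9, 1, 0.145, -0.1935, 0, 11.9, 1, 0.145, -0.1935, 0, 11.9, 1, 0.145, -0.1935, 0, 11.9, 1, 0.145, -0.1935, 0, 11.9, 1, 0.145, -0.1935, 0, 11.9, 1])

```text
time: 24.55
position: [0.4652, -0.0764, 0.186]
tcp_rot: [[0.983, 0.181, -0.019], [0.18, -0.983, -0.019], [-0.022, 0.015, -1.0]]
force: [0.3, -0.2, -4.4]
opening: 0.0158
grip_force: 45.0
```

```bash
python3 -c "
from d import *
p,R,s=st(); print(R[:,2]);print(togo(D(-.1,0.001,.0635),A+np.pi/2))"
```

```text
[-0.01921978 -0.01865383 -0.99964125]
(array([ 0.0048, -0.0018,  0.1224]), np.float64(-0.1))
```

>>> carry_out(motion=[0.005, -0.002, 0.04, 0, 1, 0.005, -0.002, 0.08, 0, 1, 0.005, -0.002, 0.11, 0, 1, 0.005, -0.002, 0.118, 0, 1, 0.005, -0.002, 0.1225, 0, 1, 0.005, -0.002, 0.1225, 0, 1, 0.005, -0.002, 0.1225, 0, 1])

```text
time: 25.25
position: [0.4696, -0.0753, 0.0656]
tcp_rot: [[0.983, 0.182, -0.014], [0.182, -0.983, -0.02], [-0.018, 0.017, -1.0]]
force: [0.5, 0.5, -4.4]
opening: 0.0157
grip_force: 45.0
```

```bash
python3 -c "
from d import *
p,R,s=st(); print(R[:,0],p,inD(p),s['force']);print(togo(D(-.1,0.001,.0625),A+np.pi/2),togo(D(-.05,0.001,.0625),A+np.pi/2))"
```

```text
[ 0.98322294  0.18153766 -0.01779664] [ 0.46964397 -0.07533101  0.06563591] [-0.0976  0.0013] [ 0.45998799  0.48433141 -4.41543483]
(array([-0.0024,  0.0002,  0.0032]), np.float64(-0.02)) (array([0.0476, 0.0002, 0.0023]), np.float64(-0.02))
```

>>> carry_out(motion=[0, 0, 0.0015, 0, 1, 0.006, 0, 0.0022, 0, 1, 0.012, 0, 0.0025, 0, 1, 0.018, 0, 0.0025, 0, 1, 0.024, 0, 0.0024, 0, 1, 0.03, 0, 0.0023, 0, 1, 0.036, 0, 0.0022, 0, 1, 0.042, 0, 0.0021, 0, 1, 0.048, 0, 0.002, 0, 1, 0.054, 0, 0.002, 0, 1])

```text
time: 26.25
position: [0.518, -0.0664, 0.0627]
tcp_rot: [[0.982, 0.185, -0.025], [0.184, -0.983, -0.022], [-0.028, 0.017, -0.999]]
force: [-8.9, -5.4, 8.8]
opening: 0.0159
grip_force: 45.0
```

```bash
python3 -c "
from d import *
p,R,s=st(); print(R[:,0],p,inD(p),s['force']);print(togo(D(.044,0.001,.0625),A+np.pi/2))"
```

```text
[ 0.98242761  0.18445619 -0.02849392] [ 0.5180145  -0.06635677  0.06269676] [-0.0484  0.0013] [-8.92843526 -5.40010387  8.80299364]
(array([ 0.0923,  0.0005, -0.0024]), np.float64(0.16))
```

>>> carry_out(motion=[0.008, 0, -0.001, 0, 1, 0.016, 0, -0.0012, 0, 1, 0.024, 0, -0.0014, 0, 1, 0.032, 0, -0.0016, 0, 1, 0.04, 0, -0.0018, 0, 1, 0.048, 0, -0.002, 0, 1, 0.056, 0, -0.0022, 0, 1, 0.064, 0, -0.0024, 0, 1, 0.072, 0, -0.0026, 0, 1, 0.076, 0, -0.0026, 0, 1])

```text
time: 27.25
position: [0.596, -0.0515, 0.0626]
tcp_rot: [[0.983, 0.184, -0.02], [0.184, -0.983, -0.02], [-0.023, 0.016, -1.0]]
force: [-6.6, -4.3, 6.7]
opening: 0.0157
grip_force: 45.0
```

```bash
python3 -c "
from d import *
p,R,s=st(); print(R[:,0],p,inD(p),s['force']);print(togo(D(.044,0.001,.0625),A+np.pi/2))"
```

```text
[ 0.9827123   0.18368283 -0.02317645] [ 0.59597843 -0.05148379  0.06257413] [0.031  0.0017] [-6.57400433 -4.29666019  6.68079946]
(array([ 0.013 ,  0.0007, -0.0002]), np.float64(0.11))
```

>>> carry_out(motion=[0.004, 0, -0.0013, 0, 1, 0.008, 0, -0.0013, 0, 1, 0.011, 0, -0.0013, 0, 1, 0.014, 0, -0.0014, 0, 1, 0.016, 0, -0.0014, 0, 1, 0.016, 0, -0.0014, 0, 1])

```text
time: 27.85
position: [0.6061, -0.0484, 0.063]
tcp_rot: [[0.983, 0.183, -0.03], [0.183, -0.983, -0.02], [-0.033, 0.014, -0.999]]
force: [-11.2, -3.8, 6.5]
opening: 0.016
grip_force: 45.0
```

```bash
python3 -c "
from d import *
p,R,s=st(); print(R[:,0],p,inD(p),s['force']);print(togo(D(.044,0.001,.0625),A+np.pi/2))"
```

```text
[ 0.98259612  0.18273633 -0.03335107] [ 0.60610386 -0.0484188   0.0629602 ] [0.0415 0.0029] [-11.19984383  -3.77386395   6.51575266]
(array([0.0025, 0.0019, 0.0004]), np.float64(0.06))
```

>>> carry_out(motion=[0.001, 0, -0.0005, 0, 1, 0.002, 0, -0.001, 0, 1, 0.002, 0, -0.001, 0, 1])

```text
time: 28.15
position: [0.6063, -0.0483, 0.0632]
tcp_rot: [[0.982, 0.183, -0.034], [0.183, -0.983, -0.02], [-0.037, 0.013, -0.999]]
force: [-13.6, -5.4, 4.1]
opening: 0.0158
grip_force: 45.0
```

```bash
python3 -c "
from d import *
p,R,s=st(); print(p,inD(p),s['force'])"
```

```text
[ 0.60633339 -0.04831849  0.06318294] [0.0418 0.0029] [-13.6322193   -5.40732122   4.09319991]
```

>>> carry_out(motion=[-0.004, 0, 0, 0, 1, -0.004, 0, 0, 0, 0.4, -0.004, 0, 0, 0, 0.4, -0.004, 0, 0, 0, 0.4, -0.004, 0, 0, 0, 0.4, -0.004, 0, -0.04, 0, 0.4, -0.004, 0, -0.09, 0, 0.4, -0.004, 0, -0.135, 0, 0.4, -0.004, 0, -0.135, 0, 0.4, -0.004, 0, -0.135, 0, 0.4])

```text
time: 29.15
position: [0.6131, -0.0457, 0.2006]
tcp_rot: [[0.983, 0.183, -0.014], [0.182, -0.983, -0.019], [-0.017, 0.016, -1.0]]
force: [-0.7, -1.0, -0.7]
opening: 0.0281
grip_force: 0.0
```

```bash
python3 -c "
from d import *
print(togo([.537,-.422,.19],np.radians(68)))"
```

```text
(array([-0.1432,  0.3559,  0.0189]), np.float64(32.52))
```

>>> carry_out(motion=[-0.143, 0.356, 0.019, 32.5, -0.6, -0.143, 0.356, 0.019, 32.5, -0.6, -0.143, 0.356, 0.019, 32.5, -0.6, -0.143, 0.356, 0.019, 32.5, -0.6, -0.143, 0.356, 0.019, 32.5, -0.6, -0.143, 0.356, 0.019, 32.5, -0.6, -0.143, 0.356, 0.019, 32.5, -0.6, -0.143, 0.356, 0.019, 32.5, -0.6, -0.143, 0.356, 0.019, 32.5, -0.6, -0.143, 0.356, 0.019, 32.5, -0.6, -0.143, 0.356, 0.019, 32.5, -0.6])

```text
time: 30.25
position: [0.5361, -0.4204, 0.1872]
tcp_rot: [[0.927, -0.374, -0.019], [-0.374, -0.927, -0.016], [-0.012, 0.022, -1.0]]
force: [-0.4, -0.1, -0.1]
opening: 0.0748
grip_force: 0.0
```

```bash
python3 w.py w8; python3 -c "
from h import *
p,R,s=st();print(s['qpos'])
a=cap('wrist')['image'][...,::-1];b=cap('top')['image'][150:310,255:475,::-1]
b=cv2.resize(b,None,fx=1.8,fy=1.8,interpolation=cv2.INTER_CUBIC)
a=a[:300,120:520]; o=np.zeros((300,800,3),np.uint8);o[:300,:400]=a;o[:288,404:800]=b;cv2.imwrite('pics/m8.png',o)"
```

```text
tcp px [317.8 194.3] [ 0.5364 -0.4203  0.1877]
[ 39.8 260.1] [0.07  0.023] [ 0.5721 -0.1146  0.015 ] long yaw 70.9
[321.5 181. ] [0.045 0.092] [ 0.5365 -0.4247  0.015 ] long yaw -21.1
[ 95.  101.5] [0.079 0.06 ] [ 0.6903 -0.2543  0.015 ] long yaw 68.2
[493.6 103.5] [0.027 0.143] [ 0.5428 -0.6112  0.015 ] long yaw 21.9
[541.6  98.2] [0.052 0.177] [ 0.5281 -0.6567  0.015 ] long yaw 18.7
[587.2  93.2] [0.059 0.197] [ 0.5138 -0.6991  0.015 ] long yaw 7.3
[304.5  17. ] [0.089 0.028] [ 0.6844 -0.4681  0.015 ] long yaw 68.4
[-0.75316636  0.46183538  1.32074581 -0.02560328  1.36112106  1.20541386]
```

View pics/m8.png

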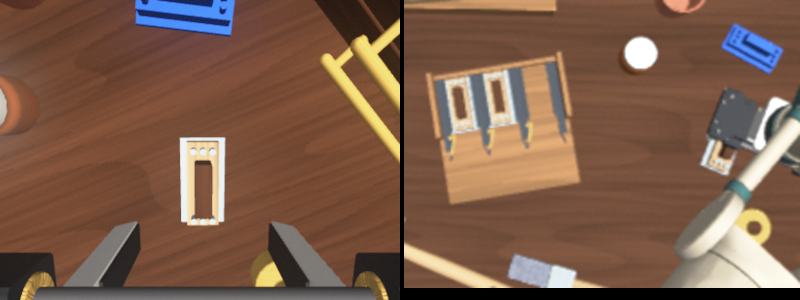

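The wrist crop shows cassette B at (203,182), upright under the gripper. The top view shows A and C home in lanes 2 and 1, at (458,105) and (499,100), with catches out. I'll descend on B.

```bash
python3 -c "
from h import *
print(togo([.5365,-.4238,.054],np.radians(68.7)))"
```

```text
(array([ 0.0023, -0.    ,  0.1345]), np.float64(-0.58))
```

>>> carry_out(motion=[0.002, 0, 0.04, -0.6, -0.6, 0.002, 0, 0.08, -0.6, -0.6, 0.002, 0, 0.115, -0.6, -0.6, 0.002, 0, 0.13, -0.6, -0.6, 0.002, 0, 0.1345, -0.6, -0.6, 0.002, 0, 0.1345, -0.6, 1, 0.002, 0, 0.1345, -0.6, 1, 0.002, 0, 0.1345, -0.6, 1, 0.002, 0, 0.1345, -0.6, 1, 0.002, 0, 0.1345, -0.6, 1, 0.002, 0, 0.1345, -0.6, 1, 0.002, 0, 0.1345, -0.6, 1])

```text
time: 31.6
position: [0.5357, -0.4255, 0.0542]
tcp_rot: [[0.931, -0.365, -0.017], [-0.365, -0.931, -0.019], [-0.009, 0.024, -1.0]]
force: [0.8, 0.2, 0.6]
opening: 0.0227
grip_force: 2.0
```

>>> carry_out(motion=[0, 0, 0, 0, 1, 0, 0, 0, 0, 1, 0, 0, 0, 0, 1, 0, 0, 0, 0, 1])

```text
time: 32.0
position: [0.536, -0.4245, 0.0543]
tcp_rot: [[0.931, -0.365, -0.017], [-0.365, -0.931, -0.017], [-0.01, 0.022, -1.0]]
force: [2.1, 4.5, 5.0]
opening: 0.0158
grip_force: 44.9
```

>>> carry_out(motion=[0, 0, -0.03, 0, 1, 0, 0, -0.08, 0, 1, 0, 0, -0.12, 0, 1, 0, 0, -0.14, 0, 1, 0, 0, -0.14, 0, 1])

```text
time: 32.5
position: [0.539, -0.4254, 0.197]
tcp_rot: [[0.931, -0.365, -0.014], [-0.365, -0.931, -0.026], [-0.004, 0.029, -1.0]]
force: [0.7, -1.0, -4.9]
opening: 0.0155
grip_force: 45.0
```

```bash
python3 -c "
from d import *
p,R,s=st(); print(s['qpos'],s['opening'],R[:,2]);print(togo(D(-.1,-0.0625,.19),A+np.pi/2))"
```

```text
[-0.75435477  0.4596961   1.30141873 -0.02875462  1.37320784  1.19563472] 0.015500644656429221 [-0.01395232 -0.02557444 -0.99957555]
(array([-0.1607, -0.2453,  0.0005]), np.float64(-31.91))
```

>>> carry_out(motion=[-0.1605, -0.245, 0, -31.9, 1, -0.1605, -0.245, 0, -31.9, 1, -0.1605, -0.245, 0, -31.9, 1, -0.1605, -0.245, 0, -31.9, 1, -0.1605, -0.245, 0, -31.9, 1, -0.1605, -0.245, 0, -31.9, 1, -0.1605, -0.245, 0, -31.9, 1, -0.1605, -0.245, 0, -31.9, 1, -0.1605, -0.245, 0, -31.9, 1, -0.1605, -0.245, 0, -31.9, 1])

```text
time: 33.5
position: [0.4783, -0.1376, 0.189]
tcp_rot: [[0.983, 0.181, -0.019], [0.181, -0.983, -0.019], [-0.022, 0.015, -1.0]]
force: [0.4, -0.6, -4.3]
opening: 0.0156
grip_force: 45.0
```

```bash
python3 -c "
from d import *
p,R,s=st(); print(p,R[:,0]);print(togo(D(-.1,-0.0625,.0655),A+np.pi/2))"
```

```text
[ 0.47830192 -0.13761064  0.18895682] [ 0.98328542  0.18077071 -0.0217194 ]
(array([ 0.0031, -0.001 ,  0.1234]), np.float64(-0.06))
```

>>> carry_out(motion=[0.003, -0.001, 0.04, 0, 1, 0.003, -0.001, 0.08, 0, 1, 0.003, -0.001, 0.11, 0, 1, 0.003, -0.001, 0.119, 0, 1, 0.003, -0.001, 0.1235, 0, 1, 0.003, -0.001, 0.1235, 0, 1, 0.003, -0.001, 0.1235, 0, 1])

```text
time: 34.2
position: [0.4801, -0.1378, 0.0675]
tcp_rot: [[0.983, 0.182, -0.015], [0.182, -0.983, -0.02], [-0.018, 0.017, -1.0]]
force: [-0.2, 0.6, -3.5]
opening: 0.0159
grip_force: 45.0
```

```bash
python3 -c "
from d import *
p,R,s=st(); print(R[:,0],p,inD(p),s['force']);print(togo(D(-.05,-0.0625,.0643),A+np.pi/2))"
```

```text
[ 0.9831776   0.18175488 -0.01808222] [ 0.48010502 -0.13779716  0.06754927] [-0.0987 -0.0621] [-0.24172853  0.57060903 -3.4971665 ]
(array([0.0487, 0.0004, 0.0024]), np.float64(-0.01))
```

>>> carry_out(motion=[0, 0, 0.0015, 0, 1, 0.006, 0, 0.0022, 0, 1, 0.012, 0, 0.0025, 0, 1, 0.018, 0, 0.0025, 0, 1, 0.024, 0, 0.0024, 0, 1, 0.03, 0, 0.0023, 0, 1, 0.036, 0, 0.0022, 0, 1, 0.042, 0, 0.0019, 0, 1, 0.048, 0, 0.0017, 0, 1, 0.054, 0, 0.0015, 0, 1])

```text
time: 35.2
position: [0.5301, -0.1287, 0.0651]
tcp_rot: [[0.983, 0.184, -0.021], [0.184, -0.983, -0.022], [-0.025, 0.018, -1.0]]
force: [-3.8, -3.0, 2.2]
opening: 0.0153
grip_force: 45.0
```

```bash
python3 -c "
from d import *
p,R,s=st(); print(R[:,0],p,inD(p),s['force']);print(togo(D(.044,-.0625,.0643),A+np.pi/2))"
```

```text
[ 0.98262691  0.18388391 -0.02512108] [ 0.53008143 -0.12872269  0.06507192] [-0.0479 -0.0622] [-3.83311021 -3.01727199  2.19236037]
(array([ 0.0919,  0.0004, -0.0015]), np.float64(0.13))
```

>>> carry_out(motion=[0.008, 0, -0.0005, 0, 1, 0.016, 0, -0.0007, 0, 1, 0.024, 0, -0.0009, 0, 1, 0.032, 0, -0.0011, 0, 1, 0.04, 0, -0.0013, 0, 1, 0.048, 0, -0.0015, 0, 1, 0.056, 0, -0.0017, 0, 1, 0.064, 0, -0.0019, 0, 1, 0.072, 0, -0.0021, 0, 1, 0.077, 0, -0.0022, 0, 1])

```text
time: 36.2
position: [0.6079, -0.114, 0.0649]
tcp_rot: [[0.983, 0.184, -0.018], [0.183, -0.983, -0.021], [-0.022, 0.017, -1.0]]
force: [-5.9, -4.5, 5.1]
opening: 0.0156
grip_force: 45.0
```

>>> carry_out(motion=[0.004, 0, -0.0003, 0, 1, 0.008, 0, -0.0004, 0, 1, 0.011, 0, -0.0004, 0, 1, 0.014, 0, -0.0005, 0, 1, 0.016, 0, -0.0005, 0, 1, 0.016, 0, -0.0005, 0, 1])

```text
time: 36.8
position: [0.6187, -0.1109, 0.0653]
tcp_rot: [[0.983, 0.184, -0.028], [0.183, -0.983, -0.02], [-0.031, 0.015, -0.999]]
force: [-12.2, -4.6, 11.1]
opening: 0.0158
grip_force: 45.0
```

```bash
python3 -c "
from d import *
p,R,s=st(); print(R[:,0],p,inD(p),s['force']);print(togo(D(.044,-.0625,.0643),A+np.pi/2))"
```

```text
[ 0.98262638  0.18303033 -0.03074558] [ 0.61868961 -0.11092825  0.06526664] [ 0.0425 -0.0609] [-12.20289567  -4.56406329  11.10805073]
(array([0.0015, 0.0016, 0.0009]), np.float64(0.08))
```

>>> carry_out(motion=[0.0015, 0, -0.0015, 0, 1, 0.0015, 0, -0.0015, 0, 1, -0.003, 0, -0.001, 0, 1, -0.003, 0, -0.001, 0, 0.4, -0.003, 0, -0.001, 0, 0.4, -0.003, 0, -0.001, 0, 0.4, -0.003, 0, -0.001, 0, 0.4, -0.004, 0, -0.04, 0, 0.4, -0.004, 0, -0.09, 0, 0.4, -0.004, 0, -0.135, 0, 0.4, -0.004, 0, -0.135, 0, 0.4])

```text
time: 37.9
position: [0.6263, -0.1091, 0.2071]
tcp_rot: [[0.983, 0.183, -0.003], [0.182, -0.983, -0.022], [-0.007, 0.021, -1.0]]
force: [1.1, 0.1, 0.4]
opening: 0.0283
grip_force: 0.0
```

```bash
python3 -c "
from d import *
print(st()[0],togo([.434,.357,.20],np.radians(-6.66)))"
```

```text
[ 0.62626323 -0.10910945  0.20706151] (array([-0.104 , -0.4934, -0.0028]), np.float64(-72.82))
```

>>> carry_out(motion=[-0.104, -0.493, 0, -73, -0.6, -0.104, -0.493, 0, -73, -0.6, -0.104, -0.493, 0, -73, -0.6, -0.104, -0.493, 0, -73, -0.6, -0.104, -0.493, 0, -73, -0.6, -0.104, -0.493, 0, -73, -0.6, -0.104, -0.493, 0, -73, -0.6, -0.104, -0.493, 0, -73, -0.6, -0.104, -0.493, 0, -73, -0.6, -0.104, -0.493, 0, -73, -0.6, -0.104, -0.493, 0, -73, -0.6, -0.104, -0.493, 0, -73, -0.6])

```text
time: 39.1
position: [0.4286, 0.3582, 0.1932]
tcp_rot: [[0.11, 0.994, -0.018], [0.994, -0.11, -0.02], [-0.022, -0.016, -1.0]]
force: [0.8, -0.6, -0.4]
opening: 0.0755
grip_force: 0.0
```

>>> carry_out(motion=[0, 0, 0, 0, -0.6, 0, 0, 0, 0, -0.6])

```text
time: 39.3
position: [0.4302, 0.3559, 0.1938]
tcp_rot: [[0.115, 0.993, -0.018], [0.993, -0.115, -0.019], [-0.021, -0.015, -1.0]]
force: [-0.5, 0.1, 0.4]
opening: 0.0751
grip_force: 0.0
```

```bash
python3 -c "
from d import *
print(st()[0],togo([.434,.3568,.05],np.radians(-6.66)))
a=cap('wrist')['image'][...,::-1];b=cap('top')['image'][160:270,250:370,::-1]
b=cv2.resize(b,None,fx=3.3,fy=3.3,interpolation=cv2.INTER_CUBIC)
o=np.zeros((400,800,3),np.uint8);o[:,:400]=a[:,120:520];o[:363,404:800]=b;cv2.imwrite('pics/m9.png',o)"
```

```text
[0.43022713 0.35585114 0.19384273] (array([0.0044, 0.0059, 0.1437]), np.float64(0.03))
```

View pics/m9.png

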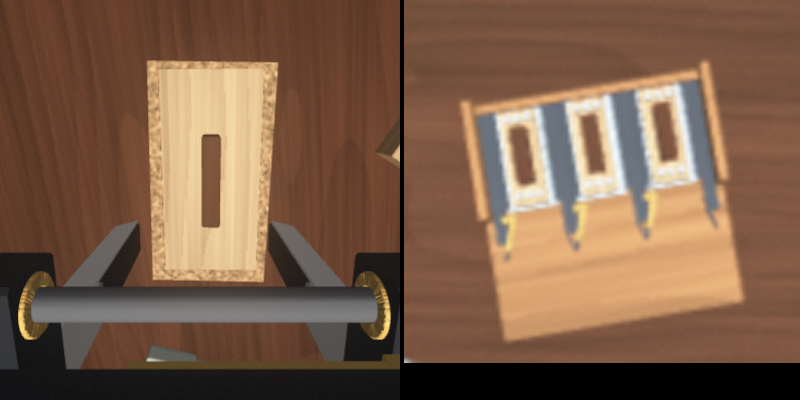

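All three cassettes are home with their catches out, at (522,155), (595,150) and (665,130) in the right panel. The cover lies flat within the mat, with its handle at (211,180). I'll regrasp the cover.

>>> carry_out(motion=[0.0045, 0.006, 0.05, 0, -0.6, 0.0045, 0.006, 0.1, 0, -0.6, 0.0045, 0.006, 0.135, 0, -0.6, 0.0045, 0.006, 0.145, 0, -0.6, 0.0045, 0.006, 0.145, 0, -0.6, 0.0045, 0.006, 0.145, 0, -0.6], newtons=35)

```text
time: 40.0
position: [0.4351, 0.3589, 0.0506]
tcp_rot: [[0.114, 0.993, -0.015], [0.993, -0.114, -0.017], [-0.019, -0.013, -1.0]]
force: [-0.0, -0.2, -0.5]
opening: 0.075
grip_force: 0.0
```

```bash
python3 -c "
from d import *
print(st()[0],togo([.434,.3568,.0388],np.radians(-6.66)))"
```

```text
[0.4350841  0.35889979 0.05055746] (array([-0.002 , -0.0007,  0.0118]), np.float64(0.11))
```

>>> carry_out(motion=[-0.002, -0.0005, 0.006, 0, -0.6, -0.002, -0.0005, 0.011, 0, -0.6, -0.002, -0.0005, 0.0115, 0, -0.6, -0.002, -0.0005, 0.0115, 0, 1, -0.002, -0.0005, 0.0115, 0, 1, -0.002, -0.0005, 0.0115, 0, 1, -0.002, -0.0005, 0.0115, 0, 1, -0.002, -0.0005, 0.0115, 0, 1, -0.002, -0.0005, 0.0115, 0, 1, -0.002, -0.0005, 0.0115, 0, 1, -0.002, -0.0005, 0.0115, 0, 1, -0.002, -0.0005, 0.0115, 0, 1])

```text
time: 41.2
position: [0.4332, 0.3563, 0.0378]
tcp_rot: [[0.113, 0.993, -0.016], [0.993, -0.113, -0.018], [-0.02, -0.014, -1.0]]
force: [0.5, -0.7, -0.1]
opening: 0.0178
grip_force: 34.9
```

>>> carry_out(motion=[0, 0, 0, 0, 1, 0, 0, 0, 0, 1, 0, 0, 0, 0, 1])

```text
time: 41.5
position: [0.4332, 0.3563, 0.0377]
tcp_rot: [[0.113, 0.993, -0.016], [0.993, -0.113, -0.018], [-0.02, -0.014, -1.0]]
force: [2.6, -0.9, 2.4]
opening: 0.0179
grip_force: 34.9
```

>>> carry_out(motion=[0, 0, -0.02, 0, 1, 0, 0, -0.06, 0, 1, 0, 0, -0.1, 0, 1, 0, 0, -0.14, 0, 1, 0, 0, -0.175, 0, 1, 0, 0, -0.175, 0, 1])

```text
time: 42.1
position: [0.437, 0.3612, 0.2163]
tcp_rot: [[0.113, 0.994, -0.012], [0.993, -0.113, -0.014], [-0.015, -0.01, -1.0]]
force: [0.7, 0.9, -5.1]
opening: 0.0178
grip_force: 35.0
```

```bash
python3 -c "
from d import *
print(st()[0],togo([.6095,-.0512,.2],np.radians(10.4)))"
```

```text
[0.4369511  0.36121228 0.21629504] (array([-0.39  ,  0.2183,  0.0198]), np.float64(-16.9))
```

>>> carry_out(motion=[-0.39, 0.218, 0, -17, 1, -0.39, 0.218, 0, -17, 1, -0.39, 0.218, 0, -17, 1, -0.39, 0.218, 0, -17, 1, -0.39, 0.218, 0, -17, 1, -0.39, 0.218, 0, -17, 1, -0.39, 0.218, 0, -17, 1, -0.39, 0.218, 0, -17, 1, -0.39, 0.218, 0, -17, 1, -0.39, 0.218, 0, -17, 1, -0.39, 0.218, 0, -17, 1, -0.39, 0.218, 0, -17, 1])

```text
time: 43.3
position: [0.6063, -0.0513, 0.2147]
tcp_rot: [[-0.182, 0.983, -0.023], [0.983, 0.182, -0.016], [-0.012, -0.025, -1.0]]
force: [0.7, 0.0, -5.5]
opening: 0.018
grip_force: 35.0
```

```bash
python3 -c "
from d import *
print(st()[0],togo([.6093,-.0515,.13],np.radians(10.5)))"
```

```text
[ 0.60630705 -0.05128054  0.21469757] (array([0.0002, 0.0051, 0.0846]), np.float64(-0.0))
```

>>> carry_out(motion=[0, 0.005, 0.03, 0, 1, 0, 0.005, 0.06, 0, 1, 0, 0.005, 0.08, 0, 1, 0, 0.005, 0.087, 0, 1, 0, 0.005, 0.087, 0, 1, 0, 0.005, 0.087, 0, 1])

```text
time: 43.9
position: [0.612, -0.0525, 0.131]
tcp_rot: [[-0.183, 0.983, -0.016], [0.983, 0.183, -0.019], [-0.016, -0.019, -1.0]]
force: [-0.6, 0.2, -3.6]
opening: 0.0172
grip_force: 35.0
```

```bash
python3 -c "
from d import *
print(st()[0],togo([.6093,-.0515,.110],np.radians(10.5)))"
```

```text
[ 0.61200225 -0.0525453   0.13101708] (array([ 0.0018, -0.0021,  0.021 ]), np.float64(0.05))
```

>>> carry_out(motion=[0.001, -0.0015, 0.005, 0, 1, 0.001, -0.0015, 0.01, 0, 1, 0.001, -0.0015, 0.014, 0, 1, 0.001, -0.0015, 0.014, 0, 1, 0.001, -0.0015, 0.014, 0, 1, 0.001, -0.0015, 0.014, 0, 1])

```text
time: 44.5
position: [0.6098, -0.053, 0.1162]
tcp_rot: [[-0.182, 0.983, -0.017], [0.983, 0.182, -0.019], [-0.015, -0.02, -1.0]]
force: [0.4, 0.2, -4.6]
opening: 0.0179
grip_force: 35.0
```

```bash
python3 -c "
from d import *
print(st()[0],togo([.6093,-.0515,.110],np.radians(10.5)))"
```

```text
[ 0.60978457 -0.05304355  0.1161897 ] (array([ 0.0017, -0.0001,  0.0062]), np.float64(-0.02))
```

>>> carry_out(motion=[0.0017, 0, 0.002, 0, 1, 0.0017, 0, 0.004, 0, 1, 0.0017, 0, 0.005, 0, 1, 0.0017, 0, 0.0055, 0, 1, 0.0017, 0, 0.0058, 0, 1, 0.0017, 0, 0.0058, 0, 1])

```text
time: 45.1
position: [0.6092, -0.051, 0.1114]
tcp_rot: [[-0.182, 0.983, -0.017], [0.983, 0.182, -0.018], [-0.015, -0.02, -1.0]]
force: [-3.7, 3.5, 6.4]
opening: 0.0176
grip_force: 35.0
```

```bash
python3 -c "
from d import *
p,R,s=st();print(p,s['force'],togo([.6093,-.0515,.110],np.radians(10.5)))
c=cap('top');cv2.imwrite('pics/t10.png',cv2.resize(c['image'][170:270,260:360],None,fx=6,fy=6,interpolation=cv2.INTER_CUBIC)[...,::-1])"
```

```text
[ 0.60917714 -0.05099211  0.11135222] [-3.69268578  3.48897855  6.36814842] (array([-0.0005,  0.0001,  0.0014]), np.float64(-0.01))
```

>>> carry_out(motion=[0, 0, 0, 0, -0.3, 0, 0, 0, 0, -0.3, 0, 0, 0, 0, -0.3, 0, 0, 0, 0, -0.3, 0, 0, 0, 0, -0.3, 0, 0, -0.04, 0, -0.3, 0, 0, -0.09, 0, -0.3, 0, 0, -0.13, 0, -0.3, 0, 0, -0.13, 0, -0.3])

```text
time: 46.05
position: [0.615, -0.0494, 0.2469]
tcp_rot: [[-0.182, 0.983, -0.005], [0.983, 0.182, -0.021], [-0.02, -0.009, -1.0]]
force: [1.5, 0.6, 0.2]
opening: 0.0611
grip_force: 0.0
```

>>> carry_out(motion=[0, -0.2, 0, 0, -0.3, 0, -0.2, 0, 0, -0.3, 0, -0.2, 0, 0, -0.3, 0, -0.2, 0, 0, -0.3, 0, -0.2, 0, 0, -0.3, 0, -0.2, 0, 0, -0.3, 0, -0.2, 0, 0, -0.3])

```text
time: 46.75
position: [0.4161, -0.0855, 0.2443]
tcp_rot: [[-0.182, 0.983, -0.016], [0.983, 0.182, -0.019], [-0.015, -0.02, -1.0]]
force: [-0.4, -0.0, 0.1]
opening: 0.0617
grip_force: 0.0
```

```bash
python3 -c "
from d import *
p,R,s=st();print(p)
c=cap('top');b=cv2.resize(c['image'][160:270,250:370],None,fx=3.3,fy=3.3,interpolation=cv2.INTER_CUBIC)[...,::-1]
a=cap('scene'); u=cv2.resize(a['image'][160:260,260:393],None,fx=3,fy=3,interpolation=cv2.INTER_CUBIC)[...,::-1]
o=np.zeros((363,800,3),np.uint8);o[:,:396]=b;o[:300,400:799]=u;cv2.imwrite('pics/m11.png',o)"
```

```text
[ 0.41607645 -0.08546555  0.24428157]
```

View pics/m11.png

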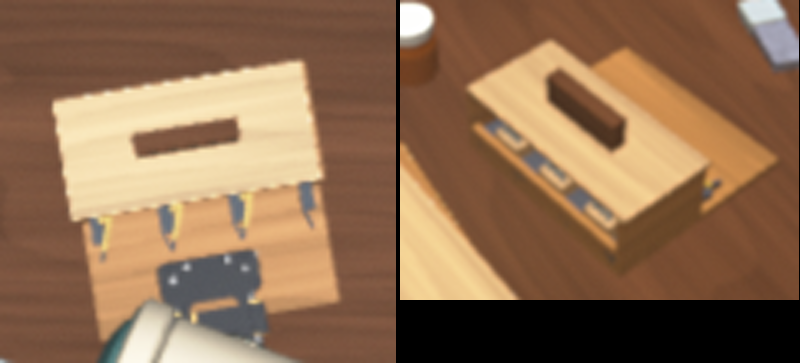

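The cover is on, seen at (190,140) in the top crop, with a thin wall strip showing at its right edge (315,120). I'll compare its outline with the starting picture.

Run:
```python
from d import *
c=cap('top')
def f(im):
    g=cv2.cvtColor(im,cv2.COLOR_RGB2HSV); m=((g[...,1]<100)&(g[...,2]>190)).astype(np.uint8)*255
    m[:175]=0;m[235:]=0;m[:,:260]=0;m[:,355:]=0
    k=max(cv2.findContours(m,0,2)[0],key=cv2.contourArea); h=cv2.convexHull(k); r=cv2.minAreaRect(h)
    b=ray(c,cv2.boxPoints(r),.082); M=cv2.moments(m[:], True); q=ray(c,(M['m10']/M['m00'],M['m01']/M['m00']),.082)[0]
    # handle mask centroid
    hm=(g[...,2]<170).astype(np.uint8); hm[cv2.drawContours(np.zeros_like(m),[h],-1,1,-1)==0]=0; hm=cv2.erode(hm,np.ones((1,1)))
    n,l,st_,ce=cv2.connectedComponentsWithStats(hm); i=1+np.argmax(st_[1:,4]); hh=ray(c,ce[i],.116)[0]
    e=b[1]-b[0] if np.linalg.norm(b[1]-b[0])>np.linalg.norm(b[2]-b[1]) else b[2]-b[1]
    print(inD(b.mean(0)),'moments',inD(q),'handle',inD(hh),st_[i,4],'yaw',(np.degrees(np.arctan2(e[1],e[0]))%180).round(2))
f(np.load('pics/top.npy')); f(c['image'])
```

```text
[0.0442 0.0014] moments [0.0444 0.002 ] handle [0.0438 0.0018] 216 yaw 100.58
[0.0434 0.0026] moments [0.0426 0.0034] handle [0.0419 0.0031] 225 yaw 100.58
```

The cover sits about 1.3 mm too far in +y and 1.6 mm too far in −x compared with its start. I'll regrip it and nudge it back.

>>> carry_out(motion=[0, 0.2, 0, 0, -0.3, 0, 0.2, 0, 0, -0.3, 0, 0.2, 0, 0, -0.3, 0, 0.2, 0, 0, -0.3, 0, 0.2, 0, 0, -0.3, 0, 0.2, 0, 0, -0.3, 0, 0.2, 0, 0, -0.3])

```text
time: 47.6
position: [0.6107, -0.0487, 0.2396]
tcp_rot: [[-0.183, 0.983, -0.02], [0.983, 0.182, -0.019], [-0.015, -0.023, -1.0]]
force: [0.4, -0.4, -0.2]
opening: 0.0609
grip_force: 0.0
```

>>> carry_out(motion=[0, 0, 0.04, 0, -0.3, 0, 0, 0.09, 0, -0.3, 0, 0, 0.12, 0, -0.3, 0, 0, 0.1295, 0, -0.3, 0, 0, 0.1295, 0, -0.3, 0, 0, 0.1295, 0, -0.3])

```text
time: 48.2
position: [0.6102, -0.0517, 0.1129]
tcp_rot: [[-0.182, 0.983, -0.014], [0.983, 0.182, -0.019], [-0.017, -0.017, -1.0]]
force: [0.9, -0.2, 0.9]
opening: 0.061
grip_force: 0.0
```

```bash
python3 -c "
from d import *
p,R,s=st();print(p,s['force'],togo([.6092,-.0510,.1110],np.radians(10.5)))"
```

```text
[ 0.61024494 -0.05172786  0.11291302] [ 0.9318805  -0.166338    0.94477927] (array([ 0.0009, -0.0009,  0.0019]), np.float64(-0.03))
```

>>> carry_out(motion=[0, 0, 0.0015, 0, 1, 0, 0, 0.0015, 0, 1, 0, 0, 0.0015, 0, 1, 0, 0, 0.0015, 0, 1, 0, 0, 0.0015, 0, 1, 0, 0, 0.0015, 0, 1, 0, 0, 0.0015, 0, 1, 0, 0, 0.0015, 0, 1])

```text
time: 49.0
position: [0.6094, -0.0513, 0.1096]
tcp_rot: [[-0.182, 0.983, -0.017], [0.983, 0.182, -0.019], [-0.015, -0.02, -1.0]]
force: [-0.6, 0.4, 4.3]
opening: 0.0179
grip_force: 34.9
```

>>> carry_out(motion=[0, 0, 0, 0, 1, 0, 0, 0, 0, 1, 0, 0, -0.003, 0, 1, 0, 0, -0.006, 0, 1, 0, 0, -0.006, 0, 1, 0, 0, -0.006, 0, 1])

```text
time: 49.6
position: [0.6087, -0.0512, 0.1145]
tcp_rot: [[-0.182, 0.983, -0.019], [0.983, 0.182, -0.018], [-0.015, -0.022, -1.0]]
force: [0.4, 0.7, -4.1]
opening: 0.0181
grip_force: 35.0
```

```bash
python3 -c "
from d import *
p,R,s=st();print(p,s['force'],s['opening'],togo([.611,-.0521,.1110],np.radians(10.5)))"
```

```text
[ 0.60873804 -0.05117046  0.11447217] [ 0.39378186  0.72262994 -4.10682254] 0.01812009271203307 (array([-0.0013,  0.0021,  0.0034]), np.float64(-0.01))
```

>>> carry_out(motion=[-0.0013, 0.0022, 0, 0, 1, -0.0013, 0.0022, 0, 0, 1, -0.0013, 0.0022, 0.002, 0, 1, -0.0013, 0.0022, 0.004, 0, 1, -0.0013, 0.0022, 0.0048, 0, 1, -0.0013, 0.0022, 0.0048, 0, 1, -0.0013, 0.0022, 0.0048, 0, 1])

```text
time: 50.3
position: [0.6116, -0.0522, 0.1104]
tcp_rot: [[-0.182, 0.983, -0.018], [0.983, 0.182, -0.019], [-0.015, -0.021, -1.0]]
force: [-0.9, 0.6, -5.2]
opening: 0.0179
grip_force: 35.0
```

```bash
python3 -c "
from d import *
p,R,s=st();print(p,s['force'],s['opening'],togo([.6112,-.0523,.1096],np.radians(10.5)))"
```

```text
[ 0.61157945 -0.05215611  0.11035815] [-0.93268375  0.59637682 -5.16364683] 0.01787838087477089 (array([-0.0001, -0.0004,  0.0008]), np.float64(-0.0))
```

Position is good and the cover is still hanging by under 1 mm. I'll lower it the last bit, release and retreat.

>>> carry_out(motion=[0, 0, 0.0012, 0, 1, 0, 0, 0.0012, 0, 1, 0, 0, 0.0012, 0, -0.3, 0, 0, 0.0012, 0, -0.3, 0, 0, 0.0012, 0, -0.3, 0, 0, 0.0012, 0, -0.3, 0, 0, 0.0012, 0, -0.3, 0, 0, -0.04, 0, -0.3, 0, 0, -0.09, 0, -0.3, 0, 0, -0.13, 0, -0.3, 0, 0, -0.13, 0, -0.3])

```text
time: 51.4
position: [0.6174, -0.0503, 0.2472]
tcp_rot: [[-0.182, 0.983, -0.005], [0.983, 0.182, -0.021], [-0.02, -0.008, -1.0]]
force: [0.2, 0.6, 0.6]
opening: 0.0609
grip_force: 0.0
```

>>> carry_out(motion=[0, -0.2, 0, 0, -0.3, 0, -0.2, 0, 0, -0.3, 0, -0.2, 0, 0, -0.3, 0, -0.2, 0, 0, -0.3, 0, -0.2, 0, 0, -0.3, 0, -0.2, 0, 0, -0.3, 0, -0.2, 0, 0, -0.3])

```text
time: 52.1
position: [0.4185, -0.0863, 0.2445]
tcp_rot: [[-0.182, 0.983, -0.016], [0.983, 0.182, -0.019], [-0.015, -0.019, -1.0]]
force: [0.1, 0.2, 0.1]
opening: 0.0611
grip_force: 0.0
```

Run:
```python
from d import *
c=cap('top'); cv2.imwrite('pics/fin.png',cv2.resize(c['image'][150:310,250:475],None,fx=3.5,fy=3.5,interpolation=cv2.INTER_CUBIC)[...,::-1])
def f(im):
    g=cv2.cvtColor(im,cv2.COLOR_RGB2HSV); m=((g[...,1]<100)&(g[...,2]>190)).astype(np.uint8)*255
    m[:175]=0;m[235:]=0;m[:,:260]=0;m[:,355:]=0
    k=max(cv2.findContours(m,0,2)[0],key=cv2.contourArea); h=cv2.convexHull(k); r=cv2.minAreaRect(h)
    b=ray(c,cv2.boxPoints(r),.082)
    hm=(g[...,2]<170).astype(np.uint8); hm[cv2.drawContours(np.zeros_like(m),[h],-1,1,-1)==0]=0
    n,l,s,ce=cv2.connectedComponentsWithStats(hm); i=1+np.argmax(s[1:,4])
    print(inD(b.mean(0)),'handle',inD(ray(c,ce[i],.116)[0]),r[2])
f(np.load('pics/top.npy')); f(c['image'])
```

```text
[0.0442 0.0014] handle [0.0438 0.0018] 80.53767395019531
[0.0442 0.0014] handle [0.0437 0.0016] 80.53767395019531
```

View pics/fin.png

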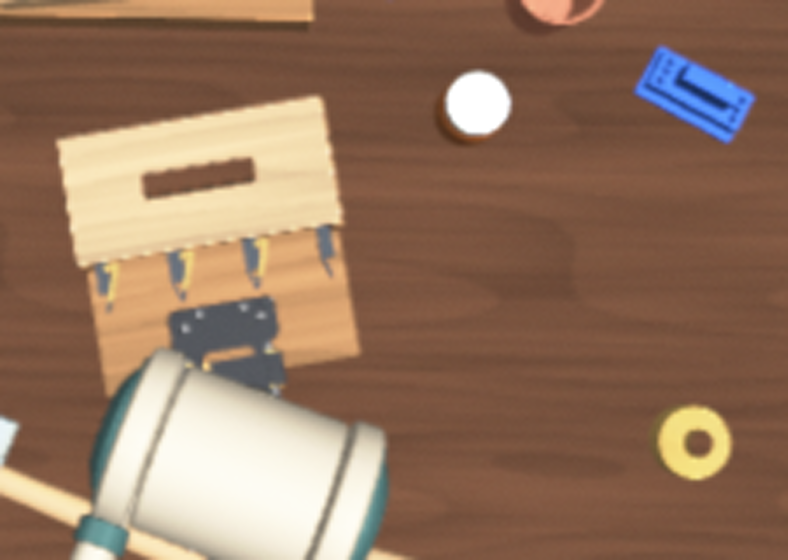

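The cover's outline now matches the starting picture at (200,180), and no cassettes are left on the bench. The robot is touching nothing, so I'm handing it in.

```bash
python3 -c "
from station import arm
print(arm.sign_off())"
```

```text
the job is handed in; nothing more can be done
None
```

The job is handed in after about 52 s: all three cassettes are home in their own lanes with the catches out behind them, and the cover is back on within about 0.2 mm of where it started; joint 6 briefly read -2.704 against its -2.70 limit while I was reaching for the second cassette, which could count against the run.

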